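# Air the galley chest: prop its lid on the stay and empty it on to the stand

## Task

The galley chest has got damp, so empty it to air. First open its lid right back, flip up the steel stay on the chest's side and let the lid forward until its pin rests in the stay's fork, so that the lid stands propped on the stay. Only then take everything out - the flour tin, the spice jar and the nested pastry cutters, which are to be taken apart - and stand each thing upright by itself on the slatted bamboo stand, wholly on it and touching nothing else; leave the rest of the counter as it is.

Things in the scene. Friction and masses are not known exactly. Their poses are not given: they have to be found in the camera images.
- chest: plywood galley chest, screwed to the counter: 170 deep (x) by 250 wide (y) by 108 high without lid, walls and floor 10. Origin: centre of its underside, x to its rear (hinge side), z up; its front (-x) faces the robot more or less. In one half (left or right) stands the nest of cutters, in the other the spice jar with the flour tin behind it.
- lid (a joint): angle of the chest's lid, a plywood board 170 by 250 by 12 (0.5 kg) hinged along the rear rim. 0 = shut, 1.571 = upright, 1.745 = right back on its stop, where it stays by its own weight. Let go short of upright, it falls shut unless propped. Propped on the stay: 1.449. A steel pin (8 diameter) juts 18 from the lid's right (-y) edge, 85 from the hinge axis.
- lid_hinge (a point): middle of the lid's hinge axis, which runs along the chest's y; 85 behind the chest's centre, 114 above the counter. Turns with the lid; shut, its axes are the chest's.
- lid_pull (a point): middle of the lid's pull, a round aluminium bar 12 in diameter and 100 long along the chest's y, held 32 in front of the lid's front edge by two posts 88 apart (26 free for a finger between bar and edge); 202 from the hinge axis. Turns with the lid.
- stay (a joint): angle of the stay, a flat steel bar (16 by 5, 90 g) pivoting outside the chest's right (-y) wall. 0 = folded, level along the wall, pointing to the front; it swings up and back. Beyond upright (1.571) it falls back on its stop at 2.020 and waits there; short of it, it falls down. Then the lid, let forward from above 1.6, lays its pin in the stay's fork and draws the stay to 1.940, lid at 1.449.
- stay_pivot (a point): pivot of the stay, its axis along the chest's y; 50 in front of the lid's hinge axis and 18 below it, 134.5 to the right of the chest's middle. The fork (long front prong, low rear lip) is at the stay's end, 110 from the pivot. Turns with the stay; folded, its axes are the chest's.
- stay_knob (a point): middle of the stay's finger knob, a round steel peg 12 in diameter jutting 36 outwards (-y) from the stay, 85 from the pivot along the stay. Folded, it is 96 above the counter and free all round.
- stand_top (a point): centre of the top face of the slatted bamboo pot stand: 220 (its x) by 312 (its y), top 22 above the counter, slats 32 wide along x with 8 gaps. Fixed. z up.
- flourtin_mid (a point): centre (half-way up) of the flour tin in the chest: steel, 60 in diameter, 86 high in all; its lid (shut tight) carries a black round knob on top, 20 in diameter and 18 high, to lift it by. 220 g.
- spicejar_mid (a point): centre (half-way up) of the small spice jar in the chest, in front of the flour tin: round, 34 in diameter at most, 60 high, with a steel cap. 80 g.
- whisk: stainless whisk lying on the counter, 270 long (origin under its handle end). To be left.
- measurecup: blue plastic measuring cup, 88 across and 100 high, with a handle (origin: centre of its underside). To be left.
- saltpig: white ceramic salt pig, 116 across and 112 high, with a hinged wooden lid (origin: centre of its underside). To be left.
- mug: white mug, 80 across and 85 high (origin: centre of its underside). To be left.
- oil: green glass oil bottle, 56 across and 190 high (origin: centre of its underside). To be left.
- cutter96_mid (a point): centre (half-way up, on the axis) of the 96 pastry cutter: a steel ring 96 in outer diameter, 40 high, wall 3, open above and below, with an arched strap handle along its x; 86 high in all. The strap's top is level, 5 thick and 18 wide (along y): pinch it across that width. z up. In the nest it stands over all smaller ones, which come out only after it. May be absent.
- cutter77_mid (a point): centre (half-way up, on the axis) of the 77 pastry cutter: a steel ring 77 in outer diameter, 36 high, wall 3, open above and below, with an arched strap handle along its x; 72 high in all. The strap's top is level, 5 thick and 15 wide (along y): pinch it across that width. z up. In the nest it stands under the larger cutters' handles, its strap within 0.4 rad of theirs. May be absent.
- cutter58_mid (a point): centre (half-way up, on the axis) of the 58 pastry cutter: a steel ring 58 in outer diameter, 32 high, wall 3, open above and below, with an arched strap handle along its x; 58.5 high in all. The strap's top is level, 5 thick and 12 wide (along y): pinch it across that width. z up. In the nest it stands under the larger cutters' handles, its strap within 0.4 rad of theirs. May be absent.
- cutter39_mid (a point): centre (half-way up, on the axis) of the 39 pastry cutter: a steel ring 39 in outer diameter, 28 high, wall 3, open above and below, with an arched strap handle along its x; 45.5 high in all. The strap's top is level, 5 thick and 10 wide (along y): pinch it across that width. z up. In the nest it stands under the larger cutters' handles, its strap within 0.4 rad of theirs. May be absent.

How it is judged (in metres and radians):
On the way:
1. the lid, let go, stands propped with its pin in the fork of the stay (value of joint lid between 1.399 and 1.499 rad and value of joint stay between 1.89 and 1.99 rad and contact force between the fingers and chest below 0.3 N), for 0.5 s.
At the end, for the whole second after the job is handed in: Lid at rest on the stay (lid 1.449, stay 1.940, within 0.05 rad). Every cutter present, the flour tin and the spice jar stand upright (0.1 rad) on the bamboo stand, at most 4 mm over its edge, 2 mm or more apart (value of joint lid between 1.399 and 1.499 rad and value of joint stay between 1.89 and 1.99 rad and velocity of joint lid between -0.05 and 0.05 rad/s and z of cutter96_mid in the frame of stand_top between 0.037 and 0.049 m and x of cutter96_mid in the frame of stand_top between -0.066 and 0.066 m and y of cutter96_mid in the frame of stand_top between -0.112 and 0.112 m and angle between each of cutter96_mid, cutter77_mid, cutter58_mid, cutter39_mid, flourtin_mid, spicejar_mid's own z axis and vertical below 0.1 rad and z of cutter77_mid in the frame of stand_top between 0.03 and 0.042 m and x of cutter77_mid in the frame of stand_top between -0.0755 and 0.0755 m and y of cutter77_mid in the frame of stand_top between -0.1215 and 0.1215 m and horizontal distance between cutter77_mid and cutter96_mid above 0.0885 m and z of cutter58_mid in the frame of stand_top between 0.02325 and 0.03525 m and x of cutter58_mid in the frame of stand_top between -0.085 and 0.085 m and y of cutter58_mid in the frame of stand_top between -0.131 and 0.131 m and horizontal distance between cutter58_mid and cutter96_mid above 0.079 m and horizontal distance between cutter58_mid and cutter77_mid above 0.0695 m and z of cutter39_mid in the frame of stand_top between 0.01675 and 0.02875 m and x of cutter39_mid in the frame of stand_top between -0.0945 and 0.0945 m and y of cutter39_mid in the frame of stand_top between -0.1405 and 0.1405 m and horizontal distance between cutter39_mid and cutter96_mid above 0.0695 m and horizontal distance between cutter39_mid and cutter77_mid above 0.06 m and horizontal distance between cutter39_mid and cutter58_mid above 0.0505 m and z of flourtin_mid in the frame of stand_top between 0.037 and 0.049 m and x of flourtin_mid in the frame of stand_top between -0.084 and 0.084 m and y of flourtin_mid in the frame of stand_top between -0.13 and 0.13 m and horizontal distance between flourtin_mid and cutter96_mid above 0.08 m and horizontal distance between flourtin_mid and cutter77_mid above 0.0705 m and horizontal distance between flourtin_mid and cutter58_mid above 0.061 m and horizontal distance between flourtin_mid and cutter39_mid above 0.0515 m and z of spicejar_mid in the frame of stand_top between 0.024 and 0.036 m and x of spicejar_mid in the frame of stand_top between -0.097 and 0.097 m and y of spicejar_mid in the frame of stand_top between -0.143 and 0.143 m and horizontal distance between spicejar_mid and cutter96_mid above 0.067 m and horizontal distance between spicejar_mid and cutter77_mid above 0.0575 m and horizontal distance between spicejar_mid and cutter58_mid above 0.048 m and horizontal distance between spicejar_mid and cutter39_mid above 0.0385 m and horizontal distance between spicejar_mid and flourtin_mid above 0.049 m); the robot touches nothing.
It fails at once if the whisk, measuring cup, salt pig, mug or oil bottle on the counter is pushed more than 5 cm from its place (distance of any of whisk, measurecup, saltpig, mug, oil from where it was at the start of the episode above 0.05 m).
It fails at once if something is lifted out of the chest before the stay has been flipped up (value of joint stay below 1.6 rad and z of any of cutter96_mid, cutter77_mid, cutter58_mid, cutter39_mid, flourtin_mid, spicejar_mid in the frame of chest above 0.14 m).
Of cutter96, cutter77, cutter58, cutter39 only 2 to 4 are there at a start; the rules pass over those that are not, and their reading is None.
At some moment in a run one of cutter96, cutter77, cutter58 may be knocked a few centimetres aside while the robot is not near it.
It also fails if it takes over 210 s, if anything falls off the work surface, if the arm or the gripper's body presses on something with over 40 N, if the wrist force passes 120 N, or if a joint passes its speed limit or range.

## Robot

A 6-joint arm with a two-finger parallel gripper is mounted at the origin on the work surface. World frame = base frame: x ahead of the robot, y to its left, z up, the work surface at z = 0. Lengths are in mm, angles in rad, forces in N, time in s.
With the tool pointing down it reaches from about 275 to 750 mm from the base axis. Payload 10.2 kg.
Tool frame: the origin (TCP) lies midway between the tips of the shut fingers; the grasp point (between the pads) lies 19 mm behind it (ctrl.tcp_to_grasp is the z of the grasp point in the tool frame, in mm); z points along the fingers, y is the direction in which the jaws open and shut (so a half turn about z gives the same grasp; the last joint's range is limited). The gripper opens to 85 mm and grips with 20 to 120 N. Pads are 22 mm wide; open, the fingers measure 114 mm over their backs; the gripper's body (76 mm by 85 mm) begins 54 mm behind the grasp point. The pads swing forward as they close: fully open they stand 13 mm farther back than shut.
Start: joints at [-1.554, 0.313, 1.498, -0, 1.331, -0.223], TCP at [124.678, -509.987, 231.294] pointing down, gripper open.
Joint ranges: [-2.94, 2.94], [-0.97, 2.17], [0.19, 2.56], [-1.23, 4.37], [0.02, 3.11], [-2.88, 2.88]. Speed limits (rad/s): [2.39, 2.39, 3.01, 3.14, 3.14, 3.14].

## Interface

Orientations are given as a unit quaternion [w, x, y, z].
In Python, from rig import sensors, capture, order, ctrl gives the robot as it stands. The module is installed in compiled form; this text tells all that it offers.
- The arm moves only by the tool play_rows, never from a script. Its argument "deltas" is a list of rows, each a list of 7 numbers: the shift along the world's x, y, z in units of 40 mm (1.0 is 40 mm), then the turn, a rotation vector about the world's x, y, z in units of 6 degrees (1.0 is 6 degrees), then the opening, from -1 (shut) to 1 (fully open). A call has 1 to 8 rows; each row shifts and turns the commanded pose from where the row before left it; what a row does not reach is not made up. A row lasts 1/12 s, in which the tool goes at most 41.7 mm and 7.16 degrees, less where a joint would pass 70% of its speed; a pose out of reach is approached as far as the arm can. A call is refused whole if a number of a shift passes 1 or a number of a turn 1, either way. A call with a gripper value outside its range is refused whole. The fingers move at their own pace and stop on an object; "squeeze" is the grip in N (left out, the last holds). Time passes only in rows, so rows that do not move let the fingers close. It gives the time, the measured TCP pose, the force and the opening at its end, in the units of the state.
- sensors.sense(): the state, without advancing time (a new reading comes with each control period).
- capture(name): name is "side" or "top" or "wrist"; returns a dict with "pixels" (480x640x3 uint8, red, green, blue), "z_map" (480x640 float32, mm along the optical axis (not along the pixel's ray), 0 where there is no reading), "fx", "fy", "cx", "cy" (pixels), "eye" and "rotation" of the camera in the world; the wrist camera has in their place "tool_from_camera" (4x4, takes a point from camera to tool coordinates, whose origin is the TCP and whose axes are the flange's). Camera axes: x right, y down, z forward; pixel columns grow to the right and rows downward; lengths in mm; the calibration is good to about 2 mm. A picture is of the moment at which its call begins: read the wrist's pose just before it.
- order.finish_job(): hands the job in, once; it reports no verdict.
The state is a dict: "time_s": time; "joints": joint angles; "dq": joint speeds; "tau": joint torques, N m; "eef_pos": TCP position; "ee_rot": TCP orientation; "force": force on the tool from outside, world axes, zero at the start; "wrist_torque": the same for the moment, N m; "grip_width": opening from 0.0 (shut) to 1.0 (fully open).
Only numpy, scipy, OpenCV 4.12 (cv2) and the standard library are available. Lean on these libraries where they do the work, as an engineer would, in place of code of your own. Each camera call takes 0.05 s, during which the arm holds its last target. There are 200 camera calls.

## Working session

There is one attempt and no reset: what is moved stays moved. The work goes in short steps, Python scripts to look and compute and a tool call to move; the robot and the scene stay as the last step left them, time stands still between calls to the robot, and variables do not carry over. Pictures are saved under pics/ and viewed, about 12 in all and at most 16, crops included, and the job is handed in when it is done.

Besides the shell and the picture viewer there is one more tool, called after "Emit:" by a JSON object that holds its "api" and its "payload", one argument or row to a line. play_rows: Moves the arm, as the interface text tells. Its arguments: {"type":"object","properties":{"deltas":{"type":"array","items":{"type":"array","items":{"type":"number"}}},"squeeze":{"type":"number"}},"required":["deltas"]}

```bash
mkdir -p pics; ls
cat > h.py <<'E'
import numpy as np,cv2
from scipy.spatial.transform import Rotation as R
from rig import sensors,capture,order,ctrl
def cap(n):
    s=sensors.sense(); c=capture(n)
    if n=='wrist':
        q=s['ee_rot']; T=np.eye(4); T[:3,:3]=R.from_quat([q[1],q[2],q[3],q[0]]).as_matrix(); T[:3,3]=s['eef_pos']
        M=T@np.array(c['tool_from_camera']); c['rotation']=M[:3,:3]; c['eye']=M[:3,3]
    return c
def cloud(c):
    z=c['z_map'].astype(float); v,u=np.mgrid[:480,:640]
    P=np.stack([(u-c['cx'])/c['fx']*z,(v-c['cy'])/c['fy']*z,z],-1)
    W=P@np.array(c['rotation']).T+np.array(c['eye']); W[z<=0]=np.nan; return W
def save(c,f,crop=None,k=1):
    im=c['pixels'][:,:,::-1]
    if crop: im=im[crop[1]:crop[3],crop[0]:crop[2]]
    cv2.imwrite('pics/'+f,cv2.resize(im,None,fx=k,fy=k))
E
python3 - <<'E'
from h import *
print(sensors.sense(),ctrl.tcp_to_grasp)
for n in('top','side'):
    c=cap(n); save(c,n+'0.png'); np.savez('pics/'+n+'0.npz',W=cloud(c),px=c['pixels']); print(n,c['eye'],c['rotation'],c['fx'])
E
```

```text
pics
{'time_s': 0.0, 'joints': array([-1.55439240e+00,  3.13458795e-01,  1.49841375e+00,  1.82110653e-05,
        1.33098578e+00, -2.23401794e-01]), 'dq': array([ 3.54117893e-04, -1.71540096e-03,  9.98796932e-04,  8.62617108e-04,
        2.56959048e-03,  8.44229978e-05]), 'tau': array([-7.18748906e-04, -4.12264788e+01, -2.59738630e+01, -2.46500749e-04,
        4.18260592e-03, -1.77246676e-06]), 'eef_pos': array([ 124.68247373, -509.72916595,  230.73935277]), 'ee_rot': array([-6.28536382e-04,  9.92820321e-01,  1.19613587e-01,  7.41772968e-05]), 'force': array([ 0.56473732, -0.29012798, -0.25385221]), 'wrist_torque': array([-0.03473218,  0.00510916,  0.00167907]), 'grip_width': 0.9989675118695505} -18.700000000000003Traceback (most recent call last):
  File "<stdin>", line 4, in <module>
  File "h.py", line 13, in cloud
    W=P@np.array(c['rotation']).T+np.array(c['eye']); W[z<=0]=np.nan; return W
      ~^~~~~~~~~~~~~~~~~~~~~~~~~~
ValueError: matmul: Input operand 1 has a mismatch in its core dimension 0, with gufunc signature (n?,k),(k,m?)->(n?,m?) (size 4 is different from 3)
```

```bash
python3 - <<'E'
s=open('h.py').read()
s=s.replace("    return c\ndef cloud","    else:\n        q=c['rotation']; c['rotation']=R.from_quat([q[1],q[2],q[3],q[0]]).as_matrix()\n    return c\ndef cloud")
open('h.py','w').write(s)
E
python3 - <<'E'
from h import *
for n in('top','side'):
    c=cap(n); save(c,n+'0.png'); np.savez('pics/'+n+'0.npz',W=cloud(c),px=c['pixels']); print(n,c['eye'],c['rotation'].round(2).tolist(),c['fx'])
E
```

```text
top [ 475.8477465    10.05608683 1379.10416073] [[0.01, -1.0, 0.07], [-1.0, -0.01, 0.02], [-0.02, -0.07, -1.0]] 493.91805621842764
side [165.67460821 896.66016789 938.29174225] [[-0.91, -0.26, 0.33], [-0.42, 0.58, -0.69], [-0.01, -0.77, -0.64]] 557.8613305213585
```

View pics/top0.png

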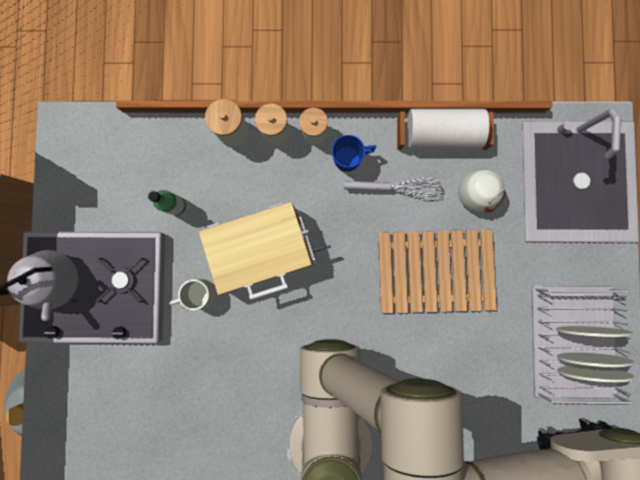

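View pics/side0.png

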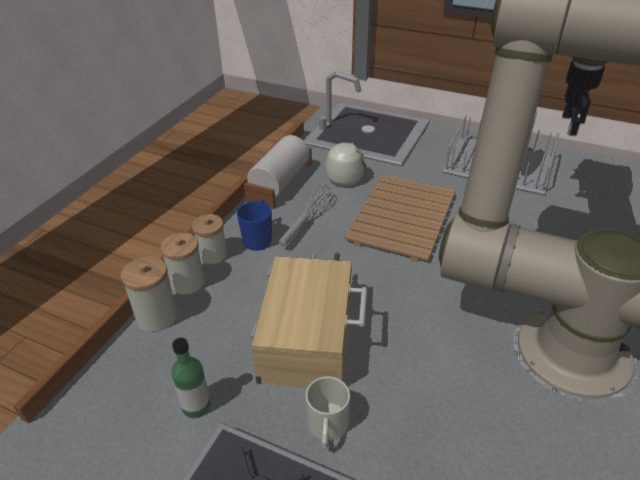

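Run:
```python
from h import *
d=np.load('pics/top0.npz'); W=d['W']; 
hsv=cv2.cvtColor(d['px'],cv2.COLOR_RGB2HSV)
z=W[...,2]
def rect(m,name):
    m=cv2.morphologyEx(m.astype(np.uint8),cv2.MORPH_OPEN,np.ones((3,3)))
    n,l,st,_=cv2.connectedComponentsWithStats(m); i=1+st[1:,4].argmax()
    P=W[l==i]; r=cv2.minAreaRect(P[:,:2].astype(np.float32)); print(name,st[i],r,np.median(P[:,2])); print(cv2.boxPoints(r).round(0).tolist())
v,u=np.mgrid[:480,:640]
rect((z>108)&(z<130)&(hsv[...,1]>60)&(u>180)&(u<330)&(v>190)&(v<310),'lid')
rect((z>14)&(z<30)&(hsv[...,1]>60)&(u>360)&(u<510)&(v>215)&(v<325),'stand')
for n,(u0,v0,u1,v1) in dict(mug=(178,275,212,312),pull=(240,265,300,305),knob=(310,235,335,262),oil=(145,185,185,215),cup=(330,135,380,170),salt=(455,165,510,215)).items():
    P=W[v0:v1,u0:u1].reshape(-1,3); P=P[P[:,2]>(60 if n in('pull','knob') else 25)]; print(n,len(P),P.mean(0).round(0),P.min(0).round(0),P.max(0).round(0)) if len(P) else print(n)
```

```text
lid [ 200  203  111   91 6428] ((524.8173828125, 197.64602661132812), (171.28533935546875, 250.90049743652344), 18.16277503967285) 120.38098560301694
[[404.0, 290.0], [483.0, 52.0], [645.0, 105.0], [567.0, 344.0]]
stand [466 230  16  81 984] ((471.4842224121094, -387.12628173828125), (218.8474884033203, 34.04597854614258), 2.4721360206604004) 22.166651216896298
[[361.0, -375.0], [363.0, -409.0], [582.0, -399.0], [580.0, -365.0]]
mug 453 [402. 364.  65.] [362. 321.  25.] [442. 405.  92.]
pull 1089 [451. 173. 120.] [394.  83.  67.] [481. 234. 127.]
knob 97 [519.  41. 101.] [491.  18.  85.] [533.  57. 122.]
oil 628 [641. 425. 120.] [618. 408.  25.] [673. 464. 196.]
cup 581 [792. -51.  72.] [ 737. -117.   25.] [824.   1. 106.]
salt 1607 [ 679. -392.   90.] [ 626. -461.   25.] [ 743. -345.  116.]
```

Emit:
{"api": "play_rows", "payload": {
  "deltas": [
    [0.3, 0.7, 0, 0, 0, 0.654, 1],
    [0.3, 0.7, 0, 0, 0, 0.654, 1],
    [0.3, 0.7, 0, 0, 0, 0.654, 1],
    [0.3, 0.7, 0, 0, 0, 0.654, 1],
    [0.3, 0.7, 0, 0, 0, 0.654, 1],
    [0.3, 0.7, 0, 0, 0, 0.654, 1],
    [0.3, 0.7, 0, 0, 0, 0.654, 1],
    [0.3, 0.7, 0, 0, 0, 0.654, 1]
  ]
}}

```text
time_s: 0.82
eef_pos: [220.9, -284.5, 231.1]
ee_rot: [-0.0, 0.923, 0.385, 0.0]
force: [0.4, 0.0, -0.0]
grip_width: 0.997
```

Emit:
{"api": "play_rows", "payload": {
  "deltas": [
    [0.3, 0.7, 0, 0, 0, 0.654, 1],
    [0.3, 0.7, 0, 0, 0, 0.654, 1],
    [0.3, 0.7, 0, 0, 0, 0.654, 1],
    [0.3, 0.7, 0, 0, 0, 0.654, 1],
    [0.3, 0.7, 0, 0, 0, 0.654, 1],
    [0.3, 0.7, 0, 0, 0, 0.654, 1],
    [0.3, 0.7, 0, 0, 0, 0.654, 1],
    [0.3, 0.7, 0, 0, 0, 0.654, 1]
  ]
}}

```text
time_s: 1.48
eef_pos: [316.8, -60.5, 231.4]
ee_rot: [0.0, 0.784, 0.62, 0.0]
force: [0.7, -0.8, 0.6]
grip_width: 1.002
```

Emit:
{"api": "play_rows", "payload": {
  "deltas": [
    [0.3, 0.7, 0, 0, 0, 0.654, 0],
    [0.3, 0.7, 0, 0, 0, 0.654, 0],
    [0.3, 0.7, 0, 0, 0, 0.654, 0],
    [0.3, 0.7, 0, 0, 0, 0.654, 0],
    [0.3, 0.7, 0, 0, 0, 0.654, 0],
    [0.3, 0.7, 0, 0, 0, 0.654, 0],
    [0.3, 0.7, 0, 0, 0, 0.654, 0],
    [0.3, 0.7, 0, 0, 0, 0.654, 0]
  ]
}}

```text
time_s: 2.15
eef_pos: [412.9, 163.7, 231.1]
ee_rot: [-0.0, 0.587, 0.81, -0.0]
force: [1.2, -1.6, 0.2]
grip_width: 0.503
```

```bash
cat >> h.py <<'E'
YAW=np.radians(18.16)
EX=np.array([np.cos(YAW),np.sin(YAW),0]);EY=np.array([-EX[1],EX[0],0]);EZ=np.array([0,0,1.])
C0=np.array([524.8,197.6,0])
def chest(x,y,z): return C0+EX*x+EY*y+EZ*z
def rot(): 
    q=sensors.sense()['ee_rot']; return R.from_quat([q[1],q[2],q[3],q[0]])
def goal(jaw,tilt=0,tdir=(1,0)):
    """tool rot: jaw axis yaw (rad), tool z tilted from down by tilt towards horiz dir tdir"""
    t=np.array([tdir[0],tdir[1],0.]);t/=np.linalg.norm(t)
    base=np.array([[ -np.sin(jaw),np.cos(jaw),0],[np.cos(jaw),np.sin(jaw),0],[0,0,-1]]).T
    # rotate about axis so that -z leans to t
    ax=np.cross([0,0,-1],t); return R.from_rotvec(ax*tilt)*R.from_matrix(base)
def delta(p,Rg=None,half=True):
    s=sensors.sense(); d=(np.array(p)-s['eef_pos'])/40
    out=[('shift',d.round(2).tolist())]
    if Rg is not None:
        c=[]
        for k in (0,1): 
            G=Rg*R.from_rotvec([0,0,np.pi*k]); c.append((G*rot().inv()).as_rotvec(degrees=True)/6)
        c.sort(key=np.linalg.norm); out+=[('turn',c[0].round(2).tolist()),('alt',c[1].round(2).tolist())]
    print('pos',s['eef_pos'].round(1),'t',round(s['time_s'],1),'F',s['force'].round(1),'grip',round(s['grip_width'],3),'j',s['joints'].round(2).tolist(),*out)
E
python3 - <<'E'
from h import *
d=np.load('pics/top0.npz'); W=d['W']; hsv=cv2.cvtColor(d['px'],cv2.COLOR_RGB2HSV); z=W[...,2]
v,u=np.mgrid[:480,:640]
m=(z>14)&(z<30)&(hsv[...,1]>60)&(u>360)&(u<510)&(v>215)&(v<325)
m=cv2.morphologyEx(m.astype(np.uint8),cv2.MORPH_OPEN,np.ones((3,3)))>0
print(cv2.minAreaRect(W[m][:,:2].astype(np.float32)))
print('bar',chest(-117,0,114))
delta(chest(-117,0,200),goal(YAW))
c=cap('wrist'); save(c,'w1.png'); W=cloud(c)
P=W[(W[...,2]>100)&(W[...,2]<125)]; Q=np.stack([(P-C0)@EX,(P-C0)@EY],1)
b=Q[Q[:,0]<-100]; print(len(b),np.percentile(b,[2,50,98],axis=0)); b=Q[Q[:,0]>-90];print(len(b),np.percentile(b,[.5,99.5],axis=0))
E
```

```text
((467.5692443847656, -288.0501708984375), (220.49522399902344, 312.4668884277344), 2.0062787532806396)
bar [413.6277851  161.13441849 114.        ]
pos [412.9 163.7 231.1] t 2.1 F [ 1.2 -1.6  0.2] grip 0.503 j [0.11, 0.13, 1.72, -0.0, 1.28, -0.2] ('shift', [0.02, -0.06, -0.78]) ('turn', [0.0, -0.0, 0.0]) ('alt', [-0.0, -0.0, -30.0])
2765 [[-121.88892559  -47.13065918]
 [-115.58956913    3.959358  ]
 [-101.77789712   48.15034279]]
78497 [[ -84.79497349 -113.46081572]
 [  84.4764013   123.13028212]]
```

View pics/w1.png

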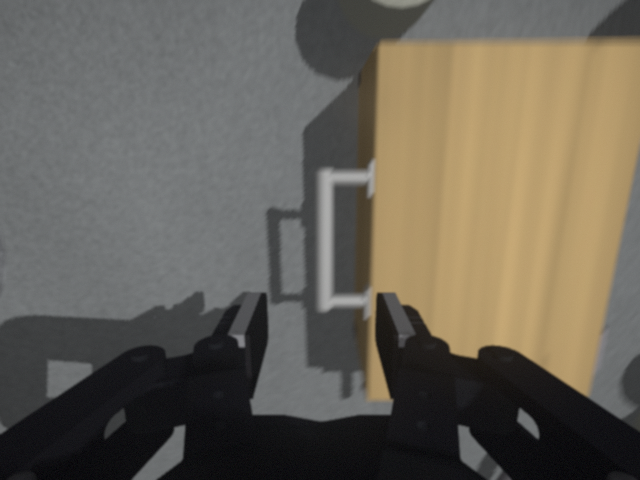

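Emit:
{"api": "play_rows", "payload": {
  "deltas": [
    [0.02, -0.06, -0.3, 0, 0, 0, -0.43],
    [0, 0, -0.4, 0, 0, 0, -0.43],
    [0, 0, -0.4, 0, 0, 0, -0.43],
    [0, 0, -0.4, 0, 0, 0, -0.43],
    [0, 0, -0.4, 0, 0, 0, -0.43],
    [0, 0, -0.5, 0, 0, 0, -0.43],
    [0, 0, -0.5, 0, 0, 0, -0.43],
    [0, 0, -0.38, 0, 0, 0, -0.43]
  ],
  "squeeze": 30
}}

```text
time_s: 2.87
eef_pos: [412.9, 159.5, 98.6]
ee_rot: [-0.001, 0.588, 0.809, -0.0]
force: [-0.2, -0.2, -0.4]
grip_width: 0.284
```

Emit:
{"api": "play_rows", "payload": {
  "deltas": [
    [0, 0, 0, 0, 0, 0, -0.43],
    [0, 0, 0, 0, 0, 0, -1],
    [0, 0, 0, 0, 0, 0, -1],
    [0, 0, 0, 0, 0, 0, -1],
    [0, 0, 0, 0, 0, 0, -1]
  ]
}}

```text
time_s: 3.28
eef_pos: [414.4, 159.9, 101.0]
ee_rot: [0.001, 0.588, 0.809, 0.001]
force: [5.2, 3.3, -1.6]
grip_width: 0.124
```

Run:
```python
from h import *
s=sensors.sense();p=s['eef_pos'];print(p,s['force'],s['grip_width'])
# arc relative deltas
r0=chest(-117,0,114)
a=np.linspace(0,1.745,25); a=np.r_[a]
H=chest(85,0,114)
P=[H+202*(-np.cos(t)*EX+np.sin(t)*EZ) for t in a]
D=np.diff(P,axis=0)/40
for t,d in zip(a[1:],D): print(round(t,2),d.round(3).tolist())
```

```text
[414.36285016 159.85120124 101.04809361] [ 5.15562286  3.30083953 -1.62105601] 0.12438344948294108
0.07 [0.013, 0.004, 0.367]
0.15 [0.038, 0.012, 0.365]
0.22 [0.063, 0.021, 0.361]
0.29 [0.088, 0.029, 0.355]
0.36 [0.112, 0.037, 0.348]
0.44 [0.136, 0.045, 0.338]
0.51 [0.159, 0.052, 0.327]
0.58 [0.181, 0.059, 0.314]
0.65 [0.202, 0.066, 0.299]
0.73 [0.222, 0.073, 0.283]
0.8 [0.241, 0.079, 0.265]
0.87 [0.259, 0.085, 0.246]
0.95 [0.275, 0.09, 0.226]
1.02 [0.29, 0.095, 0.204]
1.09 [0.303, 0.099, 0.181]
1.16 [0.315, 0.103, 0.158]
1.24 [0.325, 0.107, 0.133]
1.31 [0.333, 0.109, 0.108]
1.38 [0.34, 0.112, 0.082]
1.45 [0.345, 0.113, 0.056]
1.53 [0.348, 0.114, 0.029]
1.6 [0.349, 0.114, 0.003]
1.67 [0.348, 0.114, -0.024]
1.74 [0.346, 0.113, -0.05]
```

Emit:
{"api": "play_rows", "payload": {
  "deltas": [
    [0.013, 0.004, 0.367, 0, 0, 0, -1],
    [0.038, 0.012, 0.365, 0, 0, 0, -1],
    [0.063, 0.021, 0.361, 0, 0, 0, -1],
    [0.088, 0.029, 0.355, 0, 0, 0, -1],
    [0.112, 0.037, 0.348, 0, 0, 0, -1],
    [0.136, 0.045, 0.338, 0, 0, 0, -1],
    [0.159, 0.052, 0.327, 0, 0, 0, -1],
    [0.181, 0.059, 0.314, 0, 0, 0, -1]
  ]
}}

```text
time_s: 3.95
eef_pos: [446.0, 170.1, 212.0]
ee_rot: [0.001, 0.588, 0.809, 0.001]
force: [11.8, 3.4, -10.7]
grip_width: 0.123
```

Emit:
{"api": "play_rows", "payload": {
  "deltas": [
    [0.202, 0.066, 0.299, 0, 0, 0, -1],
    [0.222, 0.073, 0.283, 0, 0, 0, -1],
    [0.241, 0.079, 0.265, 0, 0, 0, -1],
    [0.259, 0.085, 0.246, 0, 0, 0, -1],
    [0.275, 0.09, 0.226, 0, 0, 0, -1],
    [0.29, 0.095, 0.204, 0, 0, 0, -1],
    [0.303, 0.099, 0.181, 0, 0, 0, -1],
    [0.315, 0.103, 0.158, 0, 0, 0, -1]
  ]
}}

```text
time_s: 4.62
eef_pos: [529.0, 197.3, 286.9]
ee_rot: [-0.0, 0.588, 0.809, -0.001]
force: [-1.4, -1.6, 0.2]
grip_width: 0.125
```

Emit:
{"api": "play_rows", "payload": {
  "deltas": [
    [0.325, 0.107, 0.133, 0, 0, 0, -1],
    [0.333, 0.109, 0.108, 0, 0, 0, -1],
    [0.34, 0.112, 0.082, 0, 0, 0, -1],
    [0.345, 0.113, 0.056, 0, 0, 0, -1],
    [0.348, 0.114, 0.029, 0, 0, 0, -1],
    [0.349, 0.114, 0.003, 0, 0, 0, -1],
    [0.348, 0.114, -0.024, 0, 0, 0, -1],
    [0.3, 0.1, -0.04, 0, 0, 0, -1]
  ]
}}

```text
time_s: 5.28
eef_pos: [637.1, 232.7, 300.0]
ee_rot: [-0.0, 0.588, 0.809, -0.001]
force: [-1.7, -1.1, 1.8]
grip_width: 0.124
```

Emit:
{"api": "play_rows", "payload": {
  "deltas": [
    [0, 0, 0, 0, 0, 0, -0.35],
    [0, 0, 0, 0, 0, 0, -0.35],
    [0, 0, 0.4, 0, 0, 0, -0.35],
    [0, 0, 0.6, 0, 0, 0, -0.35],
    [0, 0, 0.6, 0, 0, 0, -0.35],
    [-0.4, -0.7, 0, 0, 0, 0, 0],
    [-0.4, -0.7, 0, 0, 0, 0, 0],
    [-0.4, -0.7, 0, 0, 0, 0, 0]
  ]
}}

```text
time_s: 5.95
eef_pos: [587.3, 148.0, 363.9]
ee_rot: [0.0, 0.588, 0.809, 0.0]
force: [1.4, -1.7, 0.3]
grip_width: 0.5
```

Emit:
{"api": "play_rows", "payload": {
  "deltas": [
    [-0.4, -0.75, 0, 0, 0, 0, 0],
    [-0.4, -0.75, 0, 0, 0, 0, 0],
    [-0.4, -0.75, 0, 0, 0, 0, 0],
    [-0.35, -0.72, -0.5, 0, 0, 0, 0],
    [0, 0, -0.8, 0, 0, 0, 0],
    [0, 0, -0.8, 0, 0, 0, 0],
    [0, 0, -0.8, 0, 0, 0, 0],
    [0, 0, -0.6, 0, 0, 0, 0]
  ]
}}

```text
time_s: 6.62
eef_pos: [525.0, 30.1, 221.7]
ee_rot: [-0.001, 0.589, 0.808, -0.0]
force: [0.9, 0.4, -1.9]
grip_width: 0.504
```

Run:
```python
from h import *
delta(chest(-50,-160,83),goal(YAW))
c=cap('wrist'); W=cloud(c)
P=W[(W[...,2]>60)&(W[...,2]<140)]; Q=np.stack([(P-C0)@EX,(P-C0)@EY,P[:,2]],1)
b=Q[(Q[:,1]<-141)&(Q[:,0]>-110)&(Q[:,0]<20)]; print(len(b),np.percentile(b,[2,50,98],axis=0).round(1) if len(b) else'')
save(c,'w2.png')
c=cap('top'); save(c,'top1.png',(160,140,360,320),4);np.savez('pics/top1.npz',W=cloud(c),px=c['pixels'])
```

```text
pos [525.   30.1 221.7] t 6.6 F [ 0.9  0.4 -1.9] grip 0.504 j [-0.17, 0.32, 1.51, -0.0, 1.31, -0.48] ('shift', [0.06, -0.0, -3.47]) ('turn', [-0.0, -0.01, 0.04]) ('alt', [-0.02, 0.0, -29.96])
723 [[ -55.1 -171.3   96.8]
 [ -49.4 -156.5  101.1]
 [ -43.7 -141.7  103. ]]
```

View pics/top1.png

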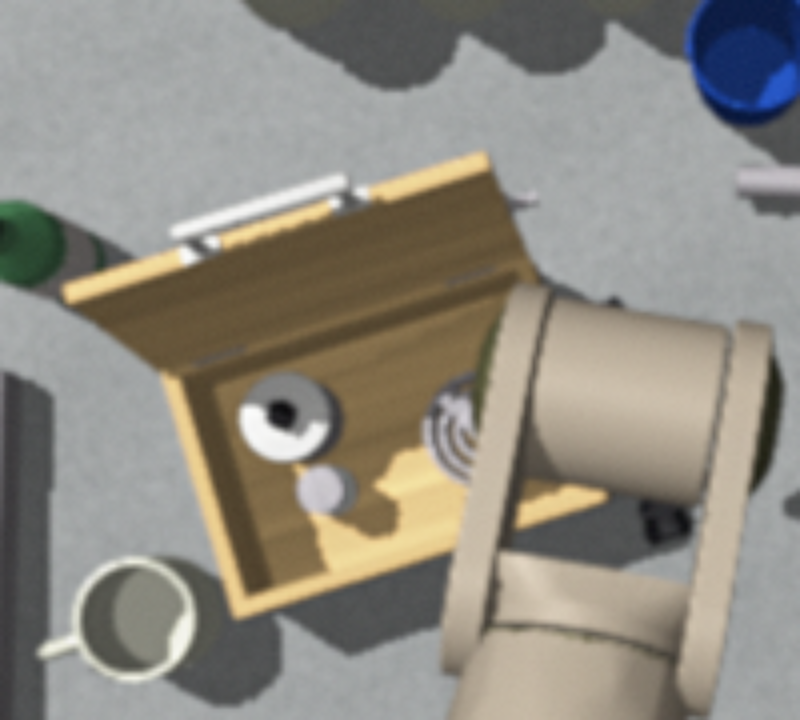

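Emit:
{"api": "play_rows", "payload": {
  "deltas": [
    [0.06, 0, -0.5, 0, 0, 0, 0],
    [0, 0, -0.6, 0, 0, 0, 0],
    [0, 0, -0.6, 0, 0, 0, 0],
    [0, 0, -0.6, 0, 0, 0, 0],
    [0, 0, -0.6, 0, 0, 0, 0],
    [0, 0, -0.55, 0, 0, 0, 0],
    [0, 0, 0, 0, 0, 0, -0.3],
    [0, 0, 0, 0, 0, 0, -1]
  ],
  "squeeze": 25
}}

```text
time_s: 7.38
eef_pos: [529.7, 30.0, 87.0]
ee_rot: [0.0, 0.588, 0.809, 0.0]
force: [0.3, 0.0, 1.4]
grip_width: 0.225
```

Emit:
{"api": "play_rows", "payload": {
  "deltas": [
    [0, 0, 0, 0, 0, 0, -1],
    [0, 0, 0, 0, 0, 0, -1],
    [0, 0, 0, 0, 0, 0, -1]
  ]
}}

```text
time_s: 7.63
eef_pos: [527.9, 29.4, 87.4]
ee_rot: [-0.001, 0.588, 0.809, -0.002]
force: [-12.7, -6.5, 3.1]
grip_width: 0.123
```

Run:
```python
from h import *
s=sensors.sense();p=s['eef_pos'];print(p,s['force'],s['grip_width'])
a=np.linspace(0,1.78,17)
P=[85*(-np.cos(t)*EX+np.sin(t)*EZ) for t in a]
D=np.diff(P,axis=0)/40
for t,d in zip(a[1:],D): print(round(t,2),d.round(2).tolist())
```

```text
[527.85579139  29.37205085  87.41232712] [-12.68013642  -6.49966891   3.13551892] 0.12300552280357016
0.11 [0.01, 0.0, 0.24]
0.22 [0.04, 0.01, 0.23]
0.33 [0.06, 0.02, 0.23]
0.44 [0.09, 0.03, 0.22]
0.56 [0.11, 0.04, 0.21]
0.67 [0.13, 0.04, 0.19]
0.78 [0.15, 0.05, 0.18]
0.89 [0.17, 0.05, 0.16]
1.0 [0.18, 0.06, 0.14]
1.11 [0.2, 0.06, 0.12]
1.22 [0.21, 0.07, 0.09]
1.34 [0.22, 0.07, 0.07]
1.45 [0.22, 0.07, 0.04]
1.56 [0.22, 0.07, 0.02]
1.67 [0.22, 0.07, -0.01]
1.78 [0.22, 0.07, -0.04]
```

Emit:
{"api": "play_rows", "payload": {
  "deltas": [
    [-0.03, -0.01, 0.24, 0, 0, 0, -1],
    [0.03, 0.01, 0.23, 0, 0, 0, -1],
    [0.06, 0.02, 0.23, 0, 0, 0, -1],
    [0.09, 0.03, 0.22, 0, 0, 0, -1],
    [0.11, 0.04, 0.21, 0, 0, 0, -1],
    [0.13, 0.04, 0.19, 0, 0, 0, -1],
    [0.15, 0.05, 0.18, 0, 0, 0, -1],
    [0.17, 0.05, 0.16, 0, 0, 0, -1]
  ]
}}

```text
time_s: 8.3
eef_pos: [555.7, 38.2, 155.4]
ee_rot: [-0.001, 0.588, 0.809, -0.003]
force: [-18.1, -4.8, 18.2]
grip_width: 0.125
```

Emit:
{"api": "play_rows", "payload": {
  "deltas": [
    [0.18, 0.06, 0.14, 0, 0, 0, -1],
    [0.2, 0.06, 0.12, 0, 0, 0, -1],
    [0.21, 0.07, 0.09, 0, 0, 0, -1],
    [0.22, 0.07, 0.07, 0, 0, 0, -1],
    [0.22, 0.07, 0.04, 0, 0, 0, -1],
    [0.22, 0.07, 0.02, 0, 0, 0, -1],
    [0.22, 0.07, -0.01, 0, 0, 0, -1],
    [0.22, 0.07, -0.04, 0, 0, 0, -1]
  ]
}}

```text
time_s: 8.97
eef_pos: [626.4, 61.4, 171.8]
ee_rot: [0.001, 0.588, 0.809, 0.001]
force: [-0.5, -1.0, 4.4]
grip_width: 0.122
```

Emit:
{"api": "play_rows", "payload": {
  "deltas": [
    [0.08, -0.24, 0, 0, 0, 0, 0.0],
    [0, 0, 0, 0, 0, 0, 1],
    [0.24, 0.08, 0, 0, 0, 0, 1],
    [0, 0, 0, 0, 0, 0, 1],
    [0, 0, 0, 0, 0, 0, 1],
    [0, 0, 0.4, 0, 0, 0, 1],
    [0, 0, 0.6, 0, 0, 0, 1],
    [-0.3, -0.5, 0.8, 0, 0, 0, 1]
  ]
}}

```text
time_s: 9.63
eef_pos: [625.5, 36.5, 240.1]
ee_rot: [-0.002, 0.587, 0.809, -0.0]
force: [0.1, -0.3, 0.4]
grip_width: 1.002
```

Emit:
{"api": "play_rows", "payload": {
  "deltas": [
    [-0.8, 0, 0.5, 0, 0, 0, 0],
    [-0.8, 0, 0.5, 0, 0, 0, 0],
    [-0.8, 0, 0.5, 0, 0, 0, 0],
    [-0.8, 0.0, 0.5, 0, 0, 0, 0],
    [-0.8, 0, 0.5, 0, 0, 0, 0]
  ]
}}

```text
time_s: 10.05
eef_pos: [463.8, 34.5, 342.1]
ee_rot: [0.0, 0.588, 0.809, 0.0]
force: [0.7, 0.3, 1.1]
grip_width: 0.5
```

Run:
```python
from h import *
delta(chest(120,0,340),goal(YAW))
c=cap('top'); save(c,'top2.png',(190,160,340,310),4);np.savez('pics/top2.npz',W=cloud(c),px=c['pixels'])
W=cloud(c).reshape(-1,3); W=W[~np.isnan(W[:,0])]; Q=np.stack([(W-C0)@EX,(W-C0)@EY,W[:,2]],1)
m=(Q[:,1]<-129)&(Q[:,1]>-180)&(abs(Q[:,0]-70)<80)&(Q[:,2]>90)
print(Q[m].round(0)[np.argsort(Q[m][:,0])].tolist())
m=(abs(Q[:,1])<50)&(Q[:,2]>300)&(Q[:,0]>60)&(Q[:,0]<160);print(Q[m].mean(0))
```

```text
pos [463.8  34.5 342.1] t 10.1 F [0.7 0.3 1.1] grip 0.5 j [-0.18, 0.12, 1.45, 0.0, 1.57, -0.49] ('shift', [4.38, 5.01, -0.05]) ('turn', [0.0, 0.01, 0.04]) ('alt', [0.01, -0.0, -29.96])
[[25.0, -136.0, 95.0], [25.0, -134.0, 98.0], [28.0, -135.0, 97.0], [28.0, -132.0, 99.0], [29.0, -130.0, 104.0], [29.0, -138.0, 101.0], [29.0, -136.0, 106.0], [30.0, -133.0, 107.0], [31.0, -139.0, 105.0], [31.0, -137.0, 110.0], [31.0, -131.0, 101.0], [33.0, -134.0, 106.0], [33.0, -132.0, 106.0], [34.0, -135.0, 112.0], [35.0, -133.0, 116.0], [35.0, -137.0, 101.0], [35.0, -129.0, 100.0], [35.0, -136.0, 126.0], [36.0, -134.0, 122.0], [37.0, -138.0, 104.0], [37.0, -130.0, 102.0], [38.0, -135.0, 128.0], [38.0, -137.0, 121.0], [39.0, -131.0, 105.0], [39.0, -132.0, 125.0], [40.0, -139.0, 97.0], [41.0, -135.0, 128.0], [41.0, -133.0, 128.0], [42.0, -136.0, 139.0], [43.0, -134.0, 135.0], [45.0, -137.0, 133.0], [45.0, -135.0, 137.0], [45.0, -132.0, 143.0], [46.0, -130.0, 94.0], [47.0, -135.0, 141.0], [47.0, -131.0, 106.0], [47.0, -133.0, 146.0], [49.0, -136.0, 146.0], [49.0, -134.0, 149.0], [51.0, -135.0, 154.0], 
[... 2384 characters left out ...]
210.0], [80.0, -135.0, 208.0], [81.0, -133.0, 208.0], [82.0, -137.0, 192.0], [82.0, -136.0, 208.0], [86.0, -133.0, 192.0], [87.0, -136.0, 194.0], [88.0, -134.0, 190.0], [95.0, -129.0, 203.0], [95.0, -139.0, 199.0], [96.0, -131.0, 196.0], [96.0, -135.0, 204.0], [96.0, -137.0, 199.0], [96.0, -142.0, 202.0], [97.0, -132.0, 201.0], [97.0, -140.0, 202.0], [98.0, -130.0, 203.0], [98.0, -138.0, 203.0], [99.0, -143.0, 203.0], [99.0, -135.0, 201.0], [99.0, -133.0, 204.0], [100.0, -141.0, 197.0], [100.0, -131.0, 200.0], [101.0, -138.0, 200.0], [101.0, -136.0, 203.0], [102.0, -141.0, 200.0], [102.0, -134.0, 198.0], [103.0, -139.0, 202.0], [103.0, -131.0, 200.0]]
[118.49316078  -0.37648627 317.11875854]
```

View pics/top2.png

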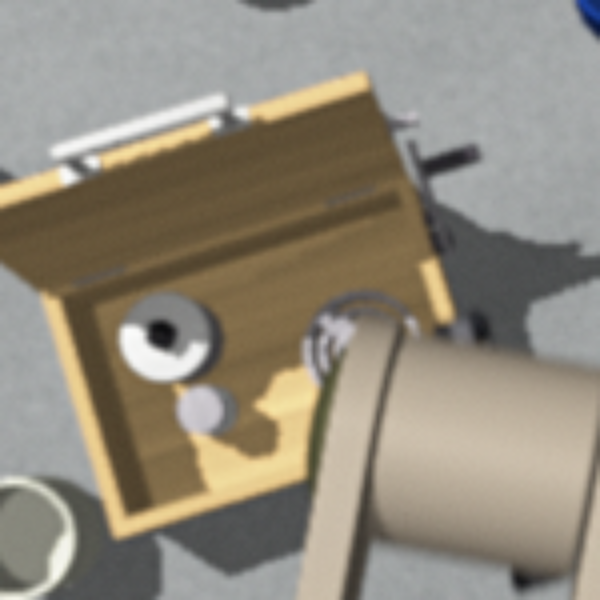

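Emit:
{"api": "play_rows", "payload": {
  "deltas": [
    [0.2, 0.2, 0.8, 0, 0, 0, -0.3],
    [0.6, 0.7, 0, 0, 0, 0, -0.3],
    [0.6, 0.7, 0, 0, 0, 0, -0.3],
    [0.6, 0.7, 0, 0, 0, 0, -0.3],
    [0.6, 0.7, 0, 0, 0, 0, -0.3],
    [0.6, 0.7, 0, 0, 0, 0, -0.3],
    [0.6, 0.7, 0, 0, 0, 0, -0.3],
    [0.55, 0.6, 0, 0, 0, 0, -0.3]
  ]
}}

```text
time_s: 10.77
eef_pos: [640.3, 236.1, 373.2]
ee_rot: [0.0, 0.588, 0.809, 0.0]
force: [1.7, -1.0, 2.2]
grip_width: 0.351
```

Emit:
{"api": "play_rows", "payload": {
  "deltas": [
    [0, 0, -0.2, 0, 0, 0, -0.3],
    [0, 0, -0.4, 0, 0, 0, -0.3],
    [0, 0, -0.5, 0, 0, 0, -0.3],
    [0, 0, -0.5, 0, 0, 0, -0.3],
    [0, 0, -0.25, 0, 0, 0, -0.3],
    [0, 0, 0, 0, 0, 0, -1],
    [0, 0, 0, 0, 0, 0, -1],
    [0, 0, 0, 0, 0, 0, -1]
  ]
}}

```text
time_s: 11.43
eef_pos: [639.5, 234.1, 298.7]
ee_rot: [-0.001, 0.588, 0.809, -0.001]
force: [-4.3, -1.7, -7.7]
grip_width: 0.128
```

Emit:
{"api": "play_rows", "payload": {
  "deltas": [
    [-0.18, -0.06, 0.03, 0, 0, 0, -1],
    [-0.18, -0.06, 0.02, 0, 0, 0, -1],
    [-0.18, -0.06, 0.02, 0, 0, 0, -1],
    [-0.18, -0.06, 0, 0, 0, 0, -1],
    [-0.18, -0.06, 0, 0, 0, 0, -1],
    [-0.18, -0.06, 0, 0, 0, 0, -1],
    [-0.18, -0.06, -0.02, 0, 0, 0, -1],
    [-0.16, -0.05, -0.02, 0, 0, 0, -1]
  ]
}}

```text
time_s: 12.1
eef_pos: [583.4, 215.8, 301.7]
ee_rot: [0.001, 0.588, 0.809, 0.001]
force: [2.1, 0.3, -1.4]
grip_width: 0.126
```

Emit:
{"api": "play_rows", "payload": {
  "deltas": [
    [0, 0, 0, 0, 0, 0, -1]
  ]
}}

```text
time_s: 12.18
eef_pos: [583.0, 215.7, 301.8]
ee_rot: [0.001, 0.588, 0.809, 0.001]
force: [1.2, 1.2, -1.2]
grip_width: 0.126
```

Emit:
{"api": "play_rows", "payload": {
  "deltas": [
    [-0.05, -0.015, 0, 0, 0, 0, -1],
    [0, 0, 0, 0, 0, 0, -1]
  ]
}}

```text
time_s: 12.35
eef_pos: [581.7, 215.2, 301.5]
ee_rot: [0.001, 0.588, 0.809, 0.001]
force: [0.5, 1.0, 2.2]
grip_width: 0.126
```

Emit:
{"api": "play_rows", "payload": {
  "deltas": [
    [-0.05, -0.015, 0, 0, 0, 0, -1],
    [0, 0, 0, 0, 0, 0, -1]
  ]
}}

```text
time_s: 12.52
eef_pos: [579.8, 214.6, 301.3]
ee_rot: [0.001, 0.588, 0.809, 0.001]
force: [1.9, 1.6, 4.0]
grip_width: 0.123
```

Run:
```python
from h import *
c=cap('top'); W=cloud(c).reshape(-1,3); W=W[~np.isnan(W[:,0])]; Q=np.stack([(W-C0)@EX,(W-C0)@EY,W[:,2]],1)
m=(Q[:,1]<-148)&(Q[:,1]>-175)&(abs(Q[:,0]-70)<80)&(Q[:,2]>90)
print('knob',len(Q[m]),Q[m].mean(0).round(1),'expect2.02->72, 1.94->66')
c=cap('side'); save(c,'side1.png',(230,140,390,300),4)
```

```text
knob 48 [  64.  -160.1  180.6] expect2.02->72, 1.94->66
```

Emit:
{"api": "play_rows", "payload": {
  "deltas": [
    [0, 0, 0, 0, 0, 0, -0.35],
    [0, 0, 0, 0, 0, 0, -0.35],
    [0, 0, 0, 0, 0, 0, -0.35],
    [0, 0, 0.4, 0, 0, 0, -0.35],
    [0, 0, 0.6, 0, 0, 0, -0.35],
    [0, 0, 0.8, 0, 0, 0, -0.35],
    [-0.7, -0.3, 0, 0, 0, 0, 0.2],
    [-0.7, -0.3, 0, 0, 0, 0, 0.2]
  ]
}}

```text
time_s: 13.28
eef_pos: [524.1, 190.4, 373.1]
ee_rot: [0.001, 0.588, 0.809, 0.001]
force: [0.7, 0.0, 0.2]
grip_width: 0.591
```

Emit:
{"api": "play_rows", "payload": {
  "deltas": [
    [-0.8, -0.5, 0, 0, 0, 0, 0.2],
    [-0.8, -0.5, 0, 0, 0, 0, 0.2],
    [-0.8, -0.5, 0, 0, 0, 0, 0.2],
    [-0.6, -0.5, 0, 0, 0, 0, 0.2],
    [0, 0, 0, 0, 0, 0, 0.2],
    [0, 0, 0, 0, 0, 0, 0.2]
  ]
}}

```text
time_s: 13.78
eef_pos: [402.6, 110.0, 372.7]
ee_rot: [0.0, 0.589, 0.808, 0.0]
force: [0.0, 0.7, -0.2]
grip_width: 0.596
```

Run:
```python
from h import *
delta(chest(-40,-60,300))
c=cap('top'); save(c,'top3.png',(190,160,340,310),4); np.savez('pics/top3.npz',W=cloud(c),px=c['pixels']); W=cloud(c).reshape(-1,3); W=W[~np.isnan(W[:,0])]; Q=np.stack([(W-C0)@EX,(W-C0)@EY,W[:,2]],1)
m=(Q[:,1]<-148)&(Q[:,1]>-175)&(abs(Q[:,0]-70)<80)&(Q[:,2]>90)
print('knob',len(Q[m]),Q[m].mean(0).round(1))
m=(abs(Q[:,1])<42)&(Q[:,2]>305)&(Q[:,2]<330)&(Q[:,0]>20)&(Q[:,0]<160);print('bar',Q[m].mean(0))
```

```text
pos [402.6 110.  372.7] t 13.8 F [ 0.   0.7 -0.2] grip 0.596 j [-0.02, 0.0, 1.5, -0.0, 1.64, -0.33] ('shift', [2.57, 0.45, -1.82])
knob 50 [  65.  -160.3  179.5]
bar [ 5.88744969e+01 -1.45875687e-01  3.19099250e+02]
```

View pics/top3.png

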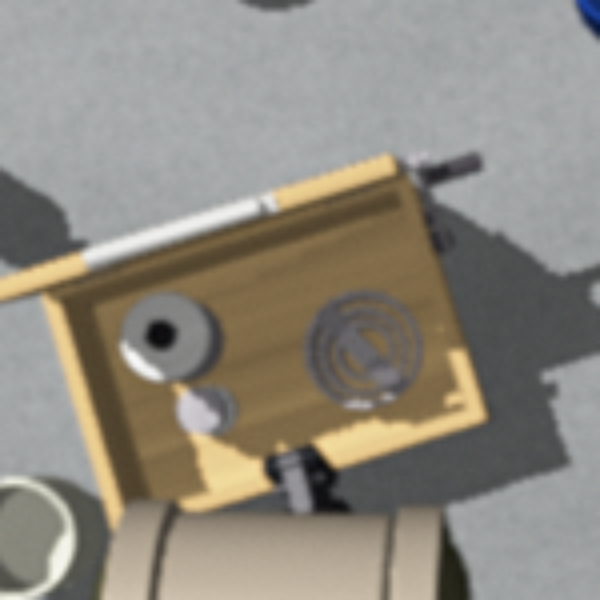

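```bash
cat >> h.py <<'E'
def inchest(P): P=np.asarray(P)-C0; return np.stack([P@EX,P@EY,P@EZ],-1)
E
python3 - <<'E'
from h import *
d=np.load('pics/top3.npz'); W=d['W'].reshape(-1,3); W=W[~np.isnan(W[:,0])]; Q=inchest(W)
def f(n,m):
    P=W[m]; 
    if len(P)<3: print(n,len(P));return
    print(n,len(P),P.mean(0).round(1),Q[m].mean(0).round(1),'ext',Q[m].min(0).round(0),Q[m].max(0).round(0), cv2.minAreaRect(P[:,:2].astype(np.float32)))
inn=(abs(Q[:,0])<72)&(abs(Q[:,1])<112)
r=inn&(Q[:,1]<0); l=inn&(Q[:,1]>0)
f('right>85',r&(Q[:,2]>88)&(Q[:,2]<103)&(Q[:,0]<45)); f('r40-60',r&(Q[:,2]>30)&(Q[:,2]<60)); f('r75-86',r&(Q[:,2]>75)&(Q[:,2]<86));f('r62-72',r&(Q[:,2]>62)&(Q[:,2]<73))
f('tin knob',l&(Q[:,2]>87)&(Q[:,2]<103)&(Q[:,0]<60)); f('tin',l&(Q[:,2]>73)&(Q[:,2]<84)); f('jar',l&(Q[:,2]>62)&(Q[:,2]<73)&(Q[:,0]<10))
s=capture('wrist'); print(np.array(s['tool_from_camera']).round(2))
E
```

```text
right>85 0
r40-60 343 [529.  139.   43.3] [-14.3 -57.   43.3] ext [-54. -98.  30.] [ 26. -17.  59.] ((529.5150146484375, 138.0647735595703), (79.20536804199219, 78.38750457763672), 63.99370574951172)
r75-86 92 [529.2 138.   80.7] [-14.4 -58.   80.7] ext [-38. -73.  75.] [ 10. -43.  86.] ((529.3927612304688, 138.48593139648438), (52.500186920166016, 14.779016494750977), 42.3807487487793)
r62-72 36 [524.8 133.8  68.8] [-19.9 -60.6  68.8] ext [-48. -78.  62.] [ 16. -39.  73.] ((529.0267333984375, 137.9034423828125), (68.60941314697266, 13.484322547912598), 43.59434127807617)
tin knob 47 [535.3 265.3  95.8] [31.1 61.1 95.8] ext [22. 53. 89.] [ 42.  71. 102.] ((536.00341796875, 264.7839660644531), (17.137853622436523, 18.619098663330078), 89.37018585205078)
tin 343 [533.9 264.2  78.3] [29.4 60.4 78.3] ext [-32.  32.  73.] [60. 91. 84.] ((520.2588500976562, 264.070068359375), (89.54318237304688, 59.89418411254883), 8.720695495605469)
jar 105 [488.9 243.8  69.7] [-19.7  55.   69.7] ext [-37.  40.  64.] [ 9. 77. 73.] ((493.2275695800781, 247.4469757080078), (45.24746322631836, 33.86268615722656), 25.10935401916504)
[[  -0.     -0.97   -0.26   66.11]
 [   1.     -0.     -0.      0.18]
 [   0.     -0.26    0.97 -142.84]
 [   0.      0.      0.      1.  ]]
```

Emit:
{"api": "play_rows", "payload": {
  "deltas": [
    [0.264, 0.058, -0.39, 0, 0, -0.91, 0.2],
    [0.264, 0.058, -0.39, 0, 0, -0.91, 0.2],
    [0.264, 0.058, -0.39, 0, 0, -0.91, 0.2],
    [0.264, 0.058, -0.39, 0, 0, -0.91, 0.2],
    [0.264, 0.058, -0.39, 0, 0, -0.91, 0.2],
    [0.264, 0.058, -0.39, 0, 0, -0.91, 0.2],
    [0.264, 0.058, -0.39, 0, 0, -0.91, 0.2],
    [0.264, 0.058, -0.39, 0, 0, -0.91, 0.2]
  ]
}}

```text
time_s: 14.55
eef_pos: [488.8, 129.8, 245.7]
ee_rot: [-0.0, 0.848, 0.53, -0.001]
force: [0.3, -0.0, -0.5]
grip_width: 0.601
```

Emit:
{"api": "play_rows", "payload": {
  "deltas": [
    [0.264, 0.058, -0.39, 0, 0, -0.91, -0.1],
    [0.264, 0.058, -0.39, 0, 0, -0.91, -0.1],
    [0.264, 0.058, -0.39, 0, 0, -0.91, -0.1],
    [0.264, 0.058, -0.39, 0, 0, -0.91, -0.1],
    [0, 0, 0, 0, 0, 0, -0.1]
  ]
}}

```text
time_s: 14.97
eef_pos: [530.2, 139.0, 181.0]
ee_rot: [-0.001, 0.933, 0.36, -0.003]
force: [-0.6, 0.2, -0.5]
grip_width: 0.448
```

```bash
cat >> h.py <<'E'
def strap(c,zlo,zhi,ctr,rad=60,name=''):
    W=cloud(c).reshape(-1,3); m=(W[:,2]>zlo)&(W[:,2]<zhi)&(np.hypot(W[:,0]-ctr[0],W[:,1]-ctr[1])<rad)
    P=W[m]; 
    if len(P)<20: print(name,'few',len(P)); return
    r=cv2.minAreaRect(P[:,:2].astype(np.float32)); v=np.linalg.svd((P-P.mean(0))[:,:2],full_matrices=False)[2][0]
    print(name,len(P),'mean',P.mean(0).round(1),'rect',np.round(r[0],1),np.round(r[1],1),'long axis deg',round(np.degrees(np.arctan2(v[1],v[0]))%180,1))
E
python3 - <<'E'
from h import *
delta((529.3,138.2,70),goal(np.radians(-47.5)))
c=cap('wrist'); save(c,'w3.png')
for lo,hi in((77,88),(62,75),(48,60),(40,48)): strap(c,lo,hi,(529,138),45,(lo,hi))
E
```

```text
pos [530.2 139.  181. ] t 15.0 F [-0.6  0.2 -0.5] grip 0.448 j [0.04, 0.41, 1.5, 0.0, 1.24, 0.88] ('shift', [-0.02, -0.02, -2.77]) ('turn', [0.0, -0.06, 0.04]) ('alt', [-0.09, -0.0, -29.96])
(77, 88) 1242 mean [532.1 139.1  81.4] rect [531.5 138.5] [39.1 15. ] long axis deg 44.2
(62, 75) 749 mean [537.4 144.4  69.7] rect [531.3 138.3] [67.5 15. ] long axis deg 44.2
(48, 60) 131 mean [555.7 161.5  54.2] rect [537.  145.6] [54.3 69.9] long axis deg 75.2
(40, 48) 3302 mean [532.1 139.6  44.3] rect [531.7 138.8] [78.7 80. ] long axis deg 133.4
```

View pics/w3.png

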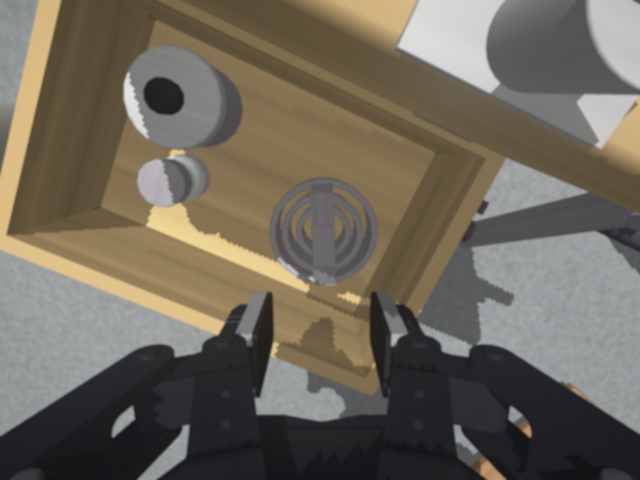

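Emit:
{"api": "play_rows", "payload": {
  "deltas": [
    [0.02, 0, -0.3, 0, 0, 0.25, -0.2],
    [0, 0, -0.5, 0, 0, 0, -0.2],
    [0, 0, -0.5, 0, 0, 0, -0.2],
    [0, 0, -0.5, 0, 0, 0, -0.2],
    [0, 0, -0.5, 0, 0, 0, -0.2],
    [0, 0, -0.35, 0, 0, 0, -0.2],
    [0, 0, -0.13, 0, 0, 0, -0.2],
    [0, 0, 0, 0, 0, 0, -0.2]
  ],
  "squeeze": 40
}}

```text
time_s: 15.68
eef_pos: [530.5, 138.5, 73.6]
ee_rot: [-0.0, 0.927, 0.375, -0.001]
force: [0.5, 0.6, -0.6]
grip_width: 0.399
```

Emit:
{"api": "play_rows", "payload": {
  "deltas": [
    [0, 0, 0, 0, 0, 0, -1],
    [0, 0, 0, 0, 0, 0, -1],
    [0, 0, 0, 0, 0, 0, -1],
    [0, 0, 0, 0, 0, 0, -1]
  ]
}}

```text
time_s: 16.02
eef_pos: [531.4, 138.6, 75.1]
ee_rot: [0.0, 0.927, 0.374, 0.001]
force: [-1.5, 1.7, 6.4]
grip_width: 0.156
```

```bash
cat >> h.py <<'E'
SY=np.radians(2.0); S0=np.array([467.6,-288.0,22.])
def stand(x,y,z): return S0+x*np.array([np.cos(SY),np.sin(SY),0])+y*np.array([-np.sin(SY),np.cos(SY),0])+EZ*z
E
python3 - <<'E'
from h import *
delta(stand(-55,-95,100),goal(SY+np.pi/2)); 
for n,p in dict(c77=(-55,-95),c58=(50,-95),tin=(65,10),c39=(-60,10),jar=(-60,95)).items(): print(n,stand(*p,0).round(1))
E
```

```text
pos [531.4 138.6  75.1] t 16.0 F [-1.5  1.7  6.4] grip 0.156 j [0.04, 0.53, 1.61, 0.0, 0.99, 0.85] ('shift', [-2.89, -13.09, 1.17]) ('turn', [0.0, 0.02, -6.99]) ('alt', [-0.03, 0.0, 23.01])
c77 [ 415.9 -384.9   22. ]
c58 [ 520.9 -381.2   22. ]
tin [ 532.2 -275.7   22. ]
c39 [ 407.3 -280.1   22. ]
jar [ 404.3 -195.2   22. ]
```

Emit:
{"api": "play_rows", "payload": {
  "deltas": [
    [0, 0, 0.25, 0, 0, 0, -1],
    [0, 0, 0.5, 0, 0, 0, -1],
    [0, 0, 0.7, 0, 0, 0, -1],
    [0, 0, 0.75, 0, 0, 0, -1],
    [0, 0, 0.75, 0, 0, 0, -1],
    [0, 0, 0.8, 0, 0, 0, -1],
    [0, 0, 0, 0, 0, 0, -1]
  ]
}}

```text
time_s: 16.6
eef_pos: [532.8, 138.4, 231.0]
ee_rot: [0.002, 0.927, 0.374, 0.005]
force: [1.1, 0.5, 0.4]
grip_width: 0.155
```

Run:
```python
from h import *
c=cap('wrist'); W=cloud(c).reshape(-1,3)
s=sensors.sense(); print(s['eef_pos'],s['grip_width'])
save(c,'w4.png')
delta(stand(-55,-95,65))
for lo,hi in((62,75),(48,60),(38,46)): strap(c,lo,hi,(531,138.5),45,(lo,hi))
```

```text
[531.90166751 138.32505529 227.63125996] 0.15526690374828958
pos [531.9 138.3 227.6] t 16.6 F [-0.   0.  -1.7] grip 0.155 j [0.04, 0.37, 1.43, -0.0, 1.33, 0.85] ('shift', [-2.9, -13.08, -3.52])
(62, 75) few 0
(48, 60) 30 mean [547.1 157.4  50.8] rect [547.2 157.4] [ 1.2 11.9] long axis deg 138.8
(38, 46) 708 mean [531.1 142.8  41.6] rect [531.7 140.7] [54.7 61. ] long axis deg 155.9
```

View pics/w4.png

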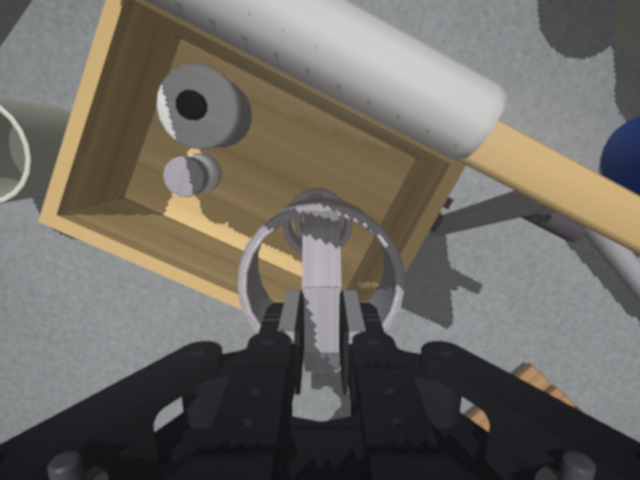

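Emit:
{"api": "play_rows", "payload": {
  "deltas": [
    [-0.1, -0.47, 0, 0, 0, 0, -1],
    [-0.2, -0.9, 0, 0, 0, 0, -1],
    [-0.2, -0.9, 0, 0, 0, 0, -1],
    [-0.2, -0.9, 0, 0, 0, 0, -1],
    [-0.2, -0.9, 0, 0, 0, 0, -1],
    [-0.2, -0.9, 0, 0, 0, 0, -1],
    [-0.2, -0.9, 0, 0, 0, 0, -1],
    [-0.2, -0.9, 0, 0, 0, 0, -1]
  ]
}}

```text
time_s: 17.32
eef_pos: [469.6, -133.9, 223.3]
ee_rot: [-0.0, 0.928, 0.374, -0.0]
force: [0.3, -0.1, -1.0]
grip_width: 0.158
```

Emit:
{"api": "play_rows", "payload": {
  "deltas": [
    [-0.2, -0.9, 0, 0, 0, 0, -1],
    [-0.2, -0.9, 0, 0, 0, 0, -1],
    [-0.2, -0.9, 0, 0, 0, 0, -1],
    [-0.2, -0.9, 0, 0, 0, 0, -1],
    [-0.2, -0.9, 0, 0, 0, 0, -1],
    [-0.2, -0.9, 0, 0, 0, 0, -1],
    [-0.2, -0.91, 0, 0, 0, 0, -1],
    [0, 0, -0.5, 0, 0, 0, -1]
  ]
}}

```text
time_s: 17.98
eef_pos: [413.3, -391.1, 205.4]
ee_rot: [0.003, 0.928, 0.372, -0.0]
force: [1.0, -1.2, 0.6]
grip_width: 0.159
```

Emit:
{"api": "play_rows", "payload": {
  "deltas": [
    [0, 0, -0.7, 0, 0, 0, -1],
    [0, 0, -0.7, 0, 0, 0, -1],
    [0, 0, -0.7, 0, 0, 0, -1],
    [0, 0, -0.4, 0, 0, 0, -1],
    [0, 0, -0.2, 0, 0, 0, -1],
    [0, 0, -0.1, 0, 0, 0, -1],
    [0, 0, 0, 0, 0, 0, -1],
    [0, 0, 0, 0, 0, 0, -1]
  ]
}}

```text
time_s: 18.65
eef_pos: [415.1, -385.2, 92.8]
ee_rot: [0.001, 0.928, 0.374, 0.0]
force: [-0.1, -0.2, -0.2]
grip_width: 0.162
```

Emit:
{"api": "play_rows", "payload": {
  "deltas": [
    [0, 0, -0.1, 0, 0, 0, -1],
    [0, 0, -0.05, 0, 0, 0, -1],
    [0, 0, 0, 0, 0, 0, -1]
  ]
}}

```text
time_s: 18.9
eef_pos: [415.0, -385.3, 87.2]
ee_rot: [0.001, 0.927, 0.374, 0.0]
force: [-3.1, 1.7, 7.0]
grip_width: 0.153
```

Emit:
{"api": "play_rows", "payload": {
  "deltas": [
    [0, 0, 0, 0, 0, 0, -0.2],
    [0, 0, 0, 0, 0, 0, -0.2],
    [0, 0, 0, 0, 0, 0, -0.2],
    [0, 0, 0.5, 0, 0, 0, -0.2],
    [0, 0, 0.8, 0, 0, 0, -0.2],
    [0, 0, 0.8, 0, 0, 0, -0.2],
    [0, 0, 0.8, 0, 0, 0, -0.2],
    [0.2, 0.9, 0.4, 0, 0, 0, -0.2]
  ]
}}

```text
time_s: 19.57
eef_pos: [422.4, -353.1, 221.4]
ee_rot: [0.003, 0.928, 0.372, 0.0]
force: [1.0, -1.2, 0.7]
grip_width: 0.405
```

Emit:
{"api": "play_rows", "payload": {
  "deltas": [
    [0.2, 0.9, 0, 0, 0, 0, -0.2],
    [0.2, 0.9, 0, 0, 0, 0, -0.2],
    [0.2, 0.9, 0, 0, 0, 0, -0.2],
    [0.2, 0.9, 0, 0, 0, 0, -0.2],
    [0.2, 0.9, 0, 0, 0, 0, -0.2],
    [0.2, 0.9, 0, 0, 0, 0, -0.2],
    [0.2, 0.9, 0, 0, 0, 0, -0.2],
    [0.2, 0.9, 0, 0, 0, 0, -0.2]
  ]
}}

```text
time_s: 20.23
eef_pos: [486.9, -59.1, 218.0]
ee_rot: [0.0, 0.928, 0.374, 0.0]
force: [0.4, -0.5, -1.2]
grip_width: 0.403
```

Emit:
{"api": "play_rows", "payload": {
  "deltas": [
    [0.2, 0.9, 0, 0, 0, 0, -0.2],
    [0.2, 0.9, 0, 0, 0, 0, -0.2],
    [0.2, 0.9, 0, 0, 0, 0, -0.2],
    [0.2, 0.9, 0, 0, 0, 0, -0.2],
    [0.2, 0.9, 0, 0, 0, 0, -0.2],
    [0.1, 0.5, -0.8, 0, 0, 0, -0.2],
    [0, 0, -0.5, 0, 0, 0, -0.2],
    [0, 0, 0, 0, 0, 0, -0.2]
  ]
}}

```text
time_s: 20.9
eef_pos: [528.8, 140.1, 161.8]
ee_rot: [-0.001, 0.927, 0.375, -0.004]
force: [-0.6, -0.4, -0.7]
grip_width: 0.401
```

Run:
```python
from h import *
c=cap('wrist'); save(c,'w5.png')
for lo,hi in((62,75),(50,60),(38,46)): strap(c,lo,hi,(531,138.5),40,(lo,hi))
delta((531.5,138.5,60),goal(np.radians(-45.8)))
c=cap('top');W=cloud(c).reshape(-1,3);m=(W[:,2]>40)&(W[:,2]<65)&(np.hypot(W[:,0]-416,W[:,1]+385)<60); print('77 on stand',cv2.minEnclosingCircle(W[m][:,:2].astype(np.float32)),len(W[m]))
```

```text
(62, 75) 1004 mean [531.  139.5  67.3] rect [530.1 138.6] [38.2 12. ] long axis deg 48.1
(50, 60) 293 mean [537.4 146.4  56.9] rect [530.3 138.4] [51.6 12.2] long axis deg 47.6
(38, 46) 2090 mean [531.8 139.6  41.2] rect [530.4 138.8] [59.8 61.1] long axis deg 135.8
pos [529.9 139.4 164.4] t 20.9 F [-0.1 -0.6  0.3] grip 0.398 j [0.04, 0.42, 1.52, -0.0, 1.2, 0.85] ('shift', [0.04, -0.02, -2.61]) ('turn', [0.0, -0.04, 0.04]) ('alt', [-0.06, -0.0, -29.96])
77 on stand ((414.19537353515625, -385.21533203125), 40.75120162963867) 231
```

View pics/w5.png

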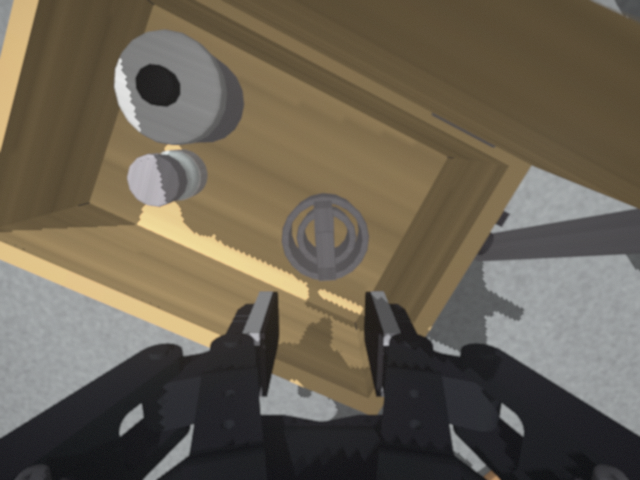

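Emit:
{"api": "play_rows", "payload": {
  "deltas": [
    [0.01, -0.02, -0.3, 0, 0, 0.67, -0.25],
    [0, 0, -0.5, 0, 0, 0, -0.25],
    [0, 0, -0.5, 0, 0, 0, -0.25],
    [0, 0, -0.5, 0, 0, 0, -0.25],
    [0, 0, -0.5, 0, 0, 0, -0.25],
    [0, 0, -0.3, 0, 0, 0, -0.25],
    [0, 0, -0.08, 0, 0, 0, -0.25],
    [0, 0, 0, 0, 0, 0, -0.25]
  ]
}}

```text
time_s: 21.67
eef_pos: [531.8, 137.7, 59.6]
ee_rot: [0.0, 0.914, 0.406, 0.0]
force: [0.7, -0.2, 0.7]
grip_width: 0.374
```

Emit:
{"api": "play_rows", "payload": {
  "deltas": [
    [-0.03, 0.02, -0.02, 0, 0, 0, -1],
    [0, 0, 0, 0, 0, 0, -1],
    [0, 0, 0, 0, 0, 0, -1],
    [0, 0, 0, 0, 0, 0, -1]
  ]
}}

```text
time_s: 22.0
eef_pos: [530.5, 139.2, 59.2]
ee_rot: [0.0, 0.914, 0.406, 0.001]
force: [-1.1, -0.2, 5.6]
grip_width: 0.123
```

Emit:
{"api": "play_rows", "payload": {
  "deltas": [
    [0, 0, 0.25, 0, 0, 0, -1],
    [0, 0, 0.5, 0, 0, 0, -1],
    [0, 0, 0.7, 0, 0, 0, -1],
    [0, 0, 0.75, 0, 0, 0, -1],
    [0, 0, 0.75, 0, 0, 0, -1],
    [0, 0, 0.8, 0, 0, 0, -1],
    [0, 0, 0.25, 0, 0, 0, -1]
  ]
}}

```text
time_s: 22.58
eef_pos: [531.3, 139.3, 223.6]
ee_rot: [0.002, 0.914, 0.406, 0.004]
force: [0.7, -0.4, 0.7]
grip_width: 0.126
```

Run:
```python
from h import *
delta(stand(50,-95,65))
c=cap('wrist')
for lo,hi in((50,60),(34,42)): strap(c,lo,hi,(531,138.5),40,(lo,hi))
W=cloud(c); print('strap depth pts', np.nanmax(W[200:350,300:340,2]))
```

```text
pos [531.3 139.3 223.6] t 22.6 F [ 0.7 -0.4  0.7] grip 0.126 j [0.04, 0.37, 1.44, -0.0, 1.32, 0.78] ('shift', [-0.26, -13.01, -3.41])
(50, 60) 155 mean [538.1 145.2  54.4] rect [538.  145.2] [10.   9.9] long axis deg 166.9
(34, 42) 405 mean [538.3 146.3  38. ] rect [536.7 145. ] [23.5 41.9] long axis deg 137.7
strap depth pts 262.4630569055113
```

Emit:
{"api": "play_rows", "payload": {
  "deltas": [
    [0, -0.47, 0, 0, 0, 0, -1],
    [-0.02, -0.9, 0, 0, 0, 0, -1],
    [-0.02, -0.9, 0, 0, 0, 0, -1],
    [-0.02, -0.9, 0, 0, 0, 0, -1],
    [-0.02, -0.9, 0, 0, 0, 0, -1],
    [-0.02, -0.9, 0, 0, 0, 0, -1],
    [-0.02, -0.9, 0, 0, 0, 0, -1],
    [-0.02, -0.9, 0, 0, 0, 0, -1]
  ]
}}

```text
time_s: 23.3
eef_pos: [523.6, -133.3, 217.0]
ee_rot: [-0.001, 0.914, 0.406, -0.0]
force: [0.0, -0.3, 0.2]
grip_width: 0.123
```

Emit:
{"api": "play_rows", "payload": {
  "deltas": [
    [-0.02, -0.9, 0, 0, 0, 0, -1],
    [-0.02, -0.9, 0, 0, 0, 0, -1],
    [-0.02, -0.9, 0, 0, 0, 0, -1],
    [-0.02, -0.9, 0, 0, 0, 0, -1],
    [-0.02, -0.9, 0, 0, 0, 0, -1],
    [-0.02, -0.9, 0, 0, 0, 0, -1],
    [-0.02, -0.84, 0, 0, 0, 0, -1],
    [0, 0, -0.5, 0, 0, 0, -1]
  ]
}}

```text
time_s: 23.97
eef_pos: [518.0, -387.6, 199.3]
ee_rot: [0.003, 0.915, 0.404, 0.0]
force: [-0.5, 0.1, 0.1]
grip_width: 0.118
```

Emit:
{"api": "play_rows", "payload": {
  "deltas": [
    [0, 0, -0.7, 0, 0, 0, -1],
    [0, 0, -0.7, 0, 0, 0, -1],
    [0, 0, -0.7, 0, 0, 0, -1],
    [0, 0, -0.6, 0, 0, 0, -1],
    [0, 0, -0.3, 0, 0, 0, -1],
    [0, 0, -0.1, 0, 0, 0, -1],
    [0, 0, 0, 0, 0, 0, -1],
    [0, 0, 0, 0, 0, 0, -1]
  ]
}}

```text
time_s: 24.63
eef_pos: [519.1, -381.6, 74.7]
ee_rot: [0.001, 0.914, 0.406, 0.0]
force: [-0.7, -0.4, -0.3]
grip_width: 0.12
```

Lower to contact, release, go back for the 39.

Emit:
{"api": "play_rows", "payload": {
  "deltas": [
    [0, 0, -0.09, 0, 0, 0, -1],
    [0, 0, -0.03, 0, 0, 0, -1],
    [0, 0, 0, 0, 0, 0, -1]
  ]
}}

```text
time_s: 24.88
eef_pos: [519.3, -381.9, 71.2]
ee_rot: [0.001, 0.914, 0.406, 0.0]
force: [-3.9, 1.4, 10.1]
grip_width: 0.121
```

Emit:
{"api": "play_rows", "payload": {
  "deltas": [
    [0, 0, 0, 0, 0, 0, -0.2],
    [0, 0, 0, 0, 0, 0, -0.2],
    [0, 0, 0, 0, 0, 0, -0.2],
    [0, 0, 0.5, 0, 0, 0, -0.2],
    [0, 0, 0.8, 0, 0, 0, -0.2],
    [0, 0, 0.8, 0, 0, 0, -0.2],
    [0, 0, 0.8, 0, 0, 0, -0.2],
    [0.02, 0.9, 0.8, 0, 0, 0, -0.2]
  ]
}}

```text
time_s: 25.55
eef_pos: [518.8, -353.6, 214.3]
ee_rot: [0.001, 0.915, 0.404, -0.0]
force: [-0.8, -0.1, 0.6]
grip_width: 0.4
```

Emit:
{"api": "play_rows", "payload": {
  "deltas": [
    [0.02, 0.9, 0, 0, 0, 0, -0.2],
    [0.02, 0.9, 0, 0, 0, 0, -0.2],
    [0.02, 0.9, 0, 0, 0, 0, -0.2],
    [0.02, 0.9, 0, 0, 0, 0, -0.2],
    [0.02, 0.9, 0, 0, 0, 0, -0.2],
    [0.02, 0.9, 0, 0, 0, 0, -0.2],
    [0.02, 0.9, 0, 0, 0, 0, -0.2],
    [0.02, 0.9, 0, 0, 0, 0, -0.2]
  ]
}}

```text
time_s: 26.22
eef_pos: [525.6, -60.4, 212.8]
ee_rot: [0.0, 0.914, 0.406, 0.0]
force: [0.5, 0.5, 0.0]
grip_width: 0.398
```

Emit:
{"api": "play_rows", "payload": {
  "deltas": [
    [0.02, 0.9, 0, 0, 0, 0, -0.2],
    [0.02, 0.9, 0, 0, 0, 0, -0.2],
    [0.02, 0.9, 0, 0, 0, 0, -0.2],
    [0.02, 0.9, 0, 0, 0, 0, -0.2],
    [0.02, 0.9, 0, 0, 0, 0, -0.2],
    [0, 0.41, -0.8, 0, 0, 0, -0.3],
    [0, 0, -0.8, 0, 0, 0, -0.3],
    [0, 0, 0, 0, 0, 0, -0.3]
  ]
}}

```text
time_s: 26.88
eef_pos: [526.9, 135.1, 143.5]
ee_rot: [-0.002, 0.913, 0.407, -0.005]
force: [-0.9, -0.3, -0.7]
grip_width: 0.351
```

Run:
```python
from h import *
c=cap('wrist')
for lo,hi in((51,60),(34,42)): strap(c,lo,hi,(531,138.5),40,(lo,hi))
delta((531,138.5,46),goal(np.radians(-42)))
c=cap('top');W=cloud(c).reshape(-1,3);m=(W[:,2]>40)&(W[:,2]<60)&(np.hypot(W[:,0]-520,W[:,1]+381)<50); print('58 on stand',cv2.minEnclosingCircle(W[m][:,:2].astype(np.float32)),len(W[m]))
```

```text
(51, 60) 703 mean [531.4 138.6  55.1] rect [530.8 138. ] [29.4 10. ] long axis deg 44.7
(34, 42) 1200 mean [531.9 139.3  37.9] rect [530.7 137.9] [41.8 41.9] long axis deg 134.7
pos [528.5 134.5 146.7] t 26.9 F [ 1.2 -0.1  0.9] grip 0.348 j [0.03, 0.44, 1.55, -0.0, 1.16, 0.77] ('shift', [0.06, 0.1, -2.52]) ('turn', [0.0, -0.05, 0.01]) ('alt', [-0.08, -0.0, -29.99])
58 on stand ((516.3306274414062, -381.8726501464844), 31.20100975036621) 146
```

Emit:
{"api": "play_rows", "payload": {
  "deltas": [
    [0.06, 0.09, -0.3, 0, 0, -0.55, -0.35],
    [0, 0, -0.5, 0, 0, 0, -0.35],
    [0, 0, -0.5, 0, 0, 0, -0.35],
    [0, 0, -0.5, 0, 0, 0, -0.35],
    [0, 0, -0.4, 0, 0, 0, -0.35],
    [0, 0, -0.25, 0, 0, 0, -0.35],
    [0, 0, -0.1, 0, 0, 0, -0.35],
    [0, 0, 0, 0, 0, 0, -0.35]
  ]
}}

```text
time_s: 27.65
eef_pos: [532.9, 137.5, 47.4]
ee_rot: [0.0, 0.925, 0.379, 0.0]
force: [-0.4, -0.2, -0.5]
grip_width: 0.325
```

Emit:
{"api": "play_rows", "payload": {
  "deltas": [
    [0, 0, 0, 0, 0, 0, -1],
    [0, 0, 0, 0, 0, 0, -1],
    [0, 0, 0, 0, 0, 0, -1],
    [0, 0, 0, 0, 0, 0, -1]
  ]
}}

```text
time_s: 27.98
eef_pos: [533.0, 138.0, 47.9]
ee_rot: [0.0, 0.925, 0.38, 0.001]
force: [-1.3, 1.1, 5.7]
grip_width: 0.101
```

Emit:
{"api": "play_rows", "payload": {
  "deltas": [
    [0, 0, 0.25, 0, 0, 0, -1],
    [0, 0, 0.5, 0, 0, 0, -1],
    [0, 0, 0.7, 0, 0, 0, -1],
    [0, 0, 0.75, 0, 0, 0, -1],
    [0, 0, 0.75, 0, 0, 0, -1],
    [0, 0, 0.8, 0, 0, 0, -1],
    [0, 0, 0.25, 0, 0, 0, -1]
  ]
}}

```text
time_s: 28.57
eef_pos: [533.5, 138.0, 212.2]
ee_rot: [0.001, 0.925, 0.38, 0.003]
force: [0.7, -0.2, 0.4]
grip_width: 0.098
```

Run:
```python
from h import *
delta(stand(-60,10,35))
```

```text
pos [533.5 138.  212.2] t 28.6 F [ 0.7 -0.2  0.4] grip 0.098 j [0.04, 0.38, 1.45, -0.0, 1.3, 0.83] ('shift', [-3.15, -10.45, -3.88])
```

Emit:
{"api": "play_rows", "payload": {
  "deltas": [
    [-0.26, -0.87, 0, 0, 0, 0, -1],
    [-0.26, -0.87, 0, 0, 0, 0, -1],
    [-0.26, -0.87, 0, 0, 0, 0, -1],
    [-0.26, -0.87, 0, 0, 0, 0, -1],
    [-0.26, -0.87, 0, 0, 0, 0, -1],
    [-0.26, -0.87, 0, 0, 0, 0, -1],
    [-0.26, -0.87, 0, 0, 0, 0, -1],
    [-0.26, -0.87, 0, 0, 0, 0, -1]
  ]
}}

```text
time_s: 29.23
eef_pos: [448.0, -141.9, 206.9]
ee_rot: [-0.0, 0.925, 0.38, -0.0]
force: [0.9, 0.5, -0.7]
grip_width: 0.095
```

Emit:
{"api": "play_rows", "payload": {
  "deltas": [
    [-0.26, -0.87, 0, 0, 0, 0, -1],
    [-0.26, -0.87, 0, 0, 0, 0, -1],
    [-0.26, -0.87, 0, 0, 0, 0, -1],
    [-0.29, -0.88, 0, 0, 0, 0, -1],
    [0, 0, -0.5, 0, 0, 0, -1],
    [0, 0, -0.7, 0, 0, 0, -1],
    [0, 0, -0.7, 0, 0, 0, -1],
    [0, 0, -0.7, 0, 0, 0, -1]
  ]
}}

```text
time_s: 29.9
eef_pos: [405.9, -280.1, 101.7]
ee_rot: [0.0, 0.925, 0.379, 0.0]
force: [0.4, 0.4, -0.7]
grip_width: 0.094
```

Emit:
{"api": "play_rows", "payload": {
  "deltas": [
    [0, 0, -0.6, 0, 0, 0, -1],
    [0, 0, -0.3, 0, 0, 0, -1],
    [0, 0, -0.1, 0, 0, 0, -1],
    [0, 0, 0, 0, 0, 0, -1],
    [0, 0, 0, 0, 0, 0, -1]
  ]
}}

```text
time_s: 30.32
eef_pos: [406.6, -280.4, 63.5]
ee_rot: [0.0, 0.925, 0.38, 0.0]
force: [0.2, 0.0, -0.1]
grip_width: 0.102
```

Emit:
{"api": "play_rows", "payload": {
  "deltas": [
    [0, 0, -0.08, 0, 0, 0, -1],
    [0, 0, -0.04, 0, 0, 0, -1],
    [0, 0, 0, 0, 0, 0, -0.3],
    [0, 0, 0, 0, 0, 0, -0.3],
    [0, 0, 0, 0, 0, 0, -0.3],
    [0, 0, 0.5, 0, 0, 0, -0.3],
    [0, 0, 0.9, 0, 0, 0, -0.3],
    [0, 0, 0.9, 0, 0, 0, -0.3]
  ]
}}

```text
time_s: 30.98
eef_pos: [405.8, -279.6, 150.6]
ee_rot: [-0.001, 0.925, 0.38, -0.0]
force: [0.7, -0.5, 1.2]
grip_width: 0.352
```

Emit:
{"api": "play_rows", "payload": {
  "deltas": [
    [0, 0, 0.9, 0, 0, 0, -0.3],
    [0.16, 0.88, 0, 0, 0, -0.3, 0.3],
    [0.16, 0.88, 0, 0, 0, -0.3, 0.3],
    [0.16, 0.88, 0, 0, 0, -0.3, 0.3],
    [0.16, 0.88, 0, 0, 0, -0.3, 0.3],
    [0.16, 0.88, 0, 0, 0, -0.3, 0.3],
    [0.16, 0.88, 0, 0, 0, -0.3, 0.3],
    [0.16, 0.88, 0, 0, 0, -0.3, 0.3]
  ]
}}

```text
time_s: 31.65
eef_pos: [451.0, -32.0, 186.2]
ee_rot: [0.0, 0.961, 0.275, 0.0]
force: [1.1, -1.0, 0.2]
grip_width: 0.65
```

Emit:
{"api": "play_rows", "payload": {
  "deltas": [
    [0.16, 0.88, 0, 0, 0, -0.3, 0.3],
    [0.16, 0.88, 0, 0, 0, -0.3, 0.3],
    [0.16, 0.88, 0, 0, 0, -0.3, 0.3],
    [0.16, 0.88, 0, 0, 0, -0.3, 0.3],
    [0.16, 0.88, 0, 0, 0, -0.3, 0.3],
    [0.16, 0.88, 0, 0, 0, -0.3, 0.3],
    [0.16, 0.88, 0, 0, 0, -0.3, 0.3],
    [0.16, 0.88, 0, 0, 0, -0.3, 0.3]
  ]
}}

```text
time_s: 32.32
eef_pos: [502.2, 249.8, 186.0]
ee_rot: [0.0, 0.988, 0.152, 0.0]
force: [0.5, -0.2, 0.0]
grip_width: 0.645
```

Run:
```python
from h import *
c=cap('wrist');save(c,'w6.png')
for n,lo,hi,ctr,r in(('jar',64,75,(492,246),25),('knob',90,100,(536,265),18),('tin',72,82,(534,264),40)):
    strap(c,lo,hi,ctr,r,n)
    W=cloud(c).reshape(-1,3); m=(W[:,2]>lo)&(W[:,2]<hi)&(np.hypot(W[:,0]-ctr[0],W[:,1]-ctr[1])<r); print(n,cv2.minEnclosingCircle(W[m][:,:2].astype(np.float32)))
delta((492,246,50),goal(YAW+np.pi/2))
c=cap('top');W=cloud(c).reshape(-1,3);m=(W[:,2]>32)&(W[:,2]<75)&(np.hypot(W[:,0]-407,W[:,1]+280)<40); print('39 on stand',cv2.minEnclosingCircle(W[m][:,:2].astype(np.float32)),len(W[m]))
```

```text
jar 1537 mean [490.  243.5  70. ] rect [489.7 246.3] [37.2 31.1] long axis deg 26.5
jar ((493.17987060546875, 247.10574340820312), 21.143415451049805)
knob 837 mean [538.  266.2  96. ] rect [537.6 266.1] [19.3 19.2] long axis deg 13.6
knob ((537.6980590820312, 266.0933837890625), 9.883475303649902)
tin 4312 mean [532.9 264.7  78.1] rect [525.  261.7] [57.5 59.1] long axis deg 106.0
tin ((529.2513427734375, 263.8087463378906), 34.700164794921875)
pos [502.4 254.7 185.9] t 32.4 F [-3.2  4.2 -0.8] grip 0.647 j [0.26, 0.43, 1.45, 0.0, 1.26, 1.52] ('shift', [-0.26, -0.22, -3.4]) ('turn', [-0.02, 0.01, 0.09]) ('alt', [0.01, 0.04, -29.91])
39 on stand ((402.66851806640625, -279.9410400390625), 21.528072357177734) 150
```

View pics/w6.png

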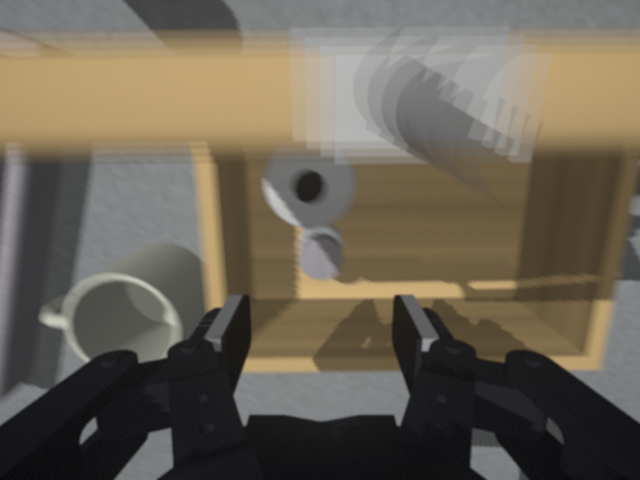

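Run:
```python
from h import *
c=cap('wrist');c=cap('wrist'); W=cloud(c).reshape(-1,3)
for n,lo,hi,ctr,r in(('jar',66,74,(491,245),20),('knob',90,100,(536,265),18)):
    m=(W[:,2]>lo)&(W[:,2]<hi)&(np.hypot(W[:,0]-ctr[0],W[:,1]-ctr[1])<r); print(n,W[m].mean(0),cv2.minEnclosingCircle(W[m][:,:2].astype(np.float32)))
delta((490.5,244.5,50),goal(YAW+np.pi/2))
```

```text
jar [489.79960241 243.43929168  70.06474136] ((489.11102294921875, 243.441162109375), 15.98798656463623)
knob [537.93649736 266.16509484  95.94096879] ((537.659912109375, 266.1122741699219), 9.932064056396484)
pos [502.  248.3 185.6] t 32.5 F [-1.2 -0.6  0.4] grip 0.654 j [0.25, 0.43, 1.46, -0.0, 1.26, 1.51] ('shift', [-0.29, -0.1, -3.39]) ('turn', [0.0, -0.0, 0.07]) ('alt', [-0.01, -0.01, -29.93])
```

Emit:
{"api": "play_rows", "payload": {
  "deltas": [
    [-0.3, -0.12, -0.3, 0, 0, 0.07, 0.2],
    [0, 0, -0.5, 0, 0, 0, 0.2],
    [0, 0, -0.5, 0, 0, 0, 0.2],
    [0, 0, -0.5, 0, 0, 0, 0.2],
    [0, 0, -0.5, 0, 0, 0, 0.2],
    [0, 0, -0.5, 0, 0, 0, 0.2],
    [0, 0, -0.5, 0, 0, 0, 0.2],
    [0, 0, -0.29, 0, 0, 0, 0.2]
  ]
}}

```text
time_s: 33.18
eef_pos: [489.6, 241.6, 40.6]
ee_rot: [0.0, 0.988, 0.156, -0.001]
force: [-0.5, -0.1, 0.4]
grip_width: 0.6
```

Emit:
{"api": "play_rows", "payload": {
  "deltas": [
    [0, 0, 0, 0, 0, 0, 0.2],
    [0, 0, 0, 0, 0, 0, -0.2],
    [0, 0, 0, 0, 0, 0, -0.5],
    [0, 0, 0, 0, 0, 0, -0.5],
    [0, 0, 0, 0, 0, 0, -0.5]
  ]
}}

```text
time_s: 33.6
eef_pos: [491.0, 243.1, 43.5]
ee_rot: [0.0, 0.988, 0.157, 0.001]
force: [-0.1, -1.1, 4.1]
grip_width: 0.358
```

Emit:
{"api": "play_rows", "payload": {
  "deltas": [
    [0, 0, 0.25, 0, 0, 0, -0.6],
    [0, 0, 0.5, 0, 0, 0, -0.6],
    [0, 0, 0.7, 0, 0, 0, -0.6],
    [0, 0, 0.75, 0, 0, 0, -0.6],
    [0, 0, 0.75, 0, 0, 0, -0.6],
    [0, 0, 0.55, 0, 0, 0, -0.6],
    [-0.167, -0.843, 0, 0, 0, 0, -0.6],
    [-0.167, -0.843, 0, 0, 0, 0, -0.6]
  ]
}}

```text
time_s: 34.27
eef_pos: [477.0, 175.8, 184.4]
ee_rot: [0.0, 0.987, 0.158, 0.002]
force: [0.7, 0.8, -1.7]
grip_width: 0.361
```

Emit:
{"api": "play_rows", "payload": {
  "deltas": [
    [-0.167, -0.843, 0, 0, 0, 0, -0.6],
    [-0.167, -0.843, 0, 0, 0, 0, -0.6],
    [-0.167, -0.843, 0, 0, 0, 0, -0.6],
    [-0.167, -0.843, 0, 0, 0, 0, -0.6],
    [-0.167, -0.843, 0, 0, 0, 0, -0.6],
    [-0.167, -0.843, 0, 0, 0, 0, -0.6],
    [-0.167, -0.843, 0, 0, 0, 0, -0.6],
    [-0.167, -0.843, 0, 0, 0, 0, -0.6]
  ]
}}

```text
time_s: 34.93
eef_pos: [422.8, -95.5, 183.3]
ee_rot: [0.0, 0.988, 0.157, 0.0]
force: [1.2, -0.0, -1.0]
grip_width: 0.355
```

Emit:
{"api": "play_rows", "payload": {
  "deltas": [
    [-0.167, -0.843, 0, 0, 0, 0, -0.6],
    [-0.167, -0.843, 0, 0, 0, 0, -0.6],
    [-0.167, -0.843, 0, 0, 0, 0, -0.6],
    [0, 0, -0.7, 0, 0, 0, -0.6],
    [0, 0, -0.8, 0, 0, 0, -0.6],
    [0, 0, -0.8, 0, 0, 0, -0.6],
    [0, 0, -0.6, 0, 0, 0, -0.6],
    [0, 0, 0, 0, 0, 0, -0.6]
  ]
}}

```text
time_s: 35.6
eef_pos: [401.6, -193.8, 63.5]
ee_rot: [-0.003, 0.988, 0.157, -0.002]
force: [-0.3, 0.0, -1.5]
grip_width: 0.357
```

Emit:
{"api": "play_rows", "payload": {
  "deltas": [
    [0, 0, -0.1, 0, 0, 0, -0.6],
    [0, 0, 0, 0, 0, 0, -0.6]
  ]
}}

```text
time_s: 35.77
eef_pos: [404.0, -195.7, 63.5]
ee_rot: [0.001, 0.988, 0.157, 0.001]
force: [0.4, 0.1, -0.6]
grip_width: 0.36
```

Emit:
{"api": "play_rows", "payload": {
  "deltas": [
    [0, 0, -0.13, 0, 0, 0, -0.6],
    [0, 0, -0.06, 0, 0, 0, -0.6],
    [0, 0, 0, 0, 0, 0, 0.1],
    [0, 0, 0, 0, 0, 0, 0.1],
    [0, 0, 0, 0, 0, 0, 0.1],
    [0, 0, 0.4, 0, 0, 0, 0.1],
    [0, 0, 0.9, 0, 0, 0, 0.1],
    [0, 0, 0.9, 0, 0, 0, 0.1]
  ]
}}

```text
time_s: 36.43
eef_pos: [402.8, -194.8, 143.5]
ee_rot: [-0.001, 0.988, 0.157, -0.001]
force: [0.5, -0.5, -0.3]
grip_width: 0.55
```

Emit:
{"api": "play_rows", "payload": {
  "deltas": [
    [0, 0, 0.9, 0, 0, 0, 0],
    [0.18, 0.8, 0, 0, 0, 0, 0],
    [0.18, 0.8, 0, 0, 0, 0, 0],
    [0.18, 0.8, 0, 0, 0, 0, 0],
    [0.18, 0.8, 0, 0, 0, 0, 0],
    [0.18, 0.8, 0, 0, 0, 0, 0],
    [0.18, 0.8, 0, 0.1, -0.3, 0, 0],
    [0.18, 0.8, 0, 0.1, -0.3, 0, 0]
  ]
}}

```text
time_s: 37.1
eef_pos: [454.1, 30.5, 179.0]
ee_rot: [-0.006, 0.987, 0.157, 0.034]
force: [0.5, 0.2, 0.1]
grip_width: 0.497
```

Emit:
{"api": "play_rows", "payload": {
  "deltas": [
    [0.18, 0.8, 0, 0.1, -0.3, 0, -0.2],
    [0.18, 0.8, 0, 0.1, -0.3, 0, -0.2],
    [0.18, 0.8, 0, 0.1, -0.3, 0, -0.2],
    [0.18, 0.8, 0, 0.1, -0.3, 0, -0.2],
    [0.18, 0.8, 0, 0.1, -0.3, 0, -0.2],
    [0.18, 0.8, 0, 0.1, -0.3, 0, -0.2],
    [0.18, 0.8, 0, 0, 0, 0, -0.2],
    [0, 0, 0, 0, 0, 0, -0.2]
  ]
}}

```text
time_s: 37.77
eef_pos: [504.3, 256.8, 179.0]
ee_rot: [-0.022, 0.979, 0.157, 0.131]
force: [-1.1, 0.3, 0.3]
grip_width: 0.402
```

Run:
```python
from h import *
c=cap('wrist');s=sensors.sense()['eef_pos'];c=cap('wrist'); W=cloud(c).reshape(-1,3)
ctr=(537,266)
m=(W[:,2]>88)&(W[:,2]<103)&(np.hypot(W[:,0]-ctr[0],W[:,1]-ctr[1])<18); print(W[m].mean(0),cv2.minEnclosingCircle(W[m][:,:2].astype(np.float32)),s)
delta((539.2,266.6,83),goal(YAW+np.pi/2,np.radians(15),EX[:2]))
```

```text
[537.46179283 266.07392673  96.03265258] ((537.628662109375, 266.09576416015625), 9.967021942138672) [504.00323816 254.82157962 178.69376723]
pos [503.9 253.4 178.6] t 37.9 F [ 0.6 -0.5  0. ] grip 0.4 j [0.25, 0.31, 1.67, 0.02, 0.9, 1.49] ('shift', [0.88, 0.33, -2.39]) ('turn', [-0.02, 0.02, -0.0]) ('alt', [7.41, 2.46, -28.96])
```

Emit:
{"api": "play_rows", "payload": {
  "deltas": [
    [0.27, 0.12, 0, 0, 0, 0, -0.25],
    [0.1, 0.03, -0.39, 0, 0, 0, -0.25],
    [0.1, 0.03, -0.4, 0, 0, 0, -0.25],
    [0.1, 0.03, -0.4, 0, 0, 0, -0.25],
    [0.1, 0.04, -0.4, 0, 0, 0, -0.25],
    [0.1, 0.04, -0.4, 0, 0, 0, -0.25],
    [0.1, 0.04, -0.35, 0, 0, 0, -0.25],
    [0, 0, 0, 0, 0, 0, -0.25]
  ],
  "squeeze": 60
}}

```text
time_s: 38.53
eef_pos: [538.3, 264.4, 82.6]
ee_rot: [-0.021, 0.979, 0.155, 0.128]
force: [0.2, -0.2, -0.1]
grip_width: 0.376
```

Emit:
{"api": "play_rows", "payload": {
  "deltas": [
    [0, 0, 0, 0, 0, 0, -0.25]
  ]
}}

```text
time_s: 38.62
eef_pos: [539.0, 264.9, 85.1]
ee_rot: [-0.021, 0.979, 0.155, 0.13]
force: [0.5, 0.8, 0.3]
grip_width: 0.378
```

Emit:
{"api": "play_rows", "payload": {
  "deltas": [
    [0, 0.03, -0.04, 0, 0, 0, -1],
    [0, 0, 0, 0, 0, 0, -1],
    [0, 0, 0, 0, 0, 0, -1],
    [0, 0, 0, 0, 0, 0, -1]
  ]
}}

```text
time_s: 38.95
eef_pos: [539.5, 267.2, 84.9]
ee_rot: [-0.022, 0.979, 0.155, 0.131]
force: [-3.3, -0.1, 6.5]
grip_width: 0.198
```

Emit:
{"api": "play_rows", "payload": {
  "deltas": [
    [0, 0, 0.15, 0, 0, 0, -1],
    [-0.04, -0.01, 0.3, 0, 0, 0, -1],
    [-0.1, -0.03, 0.5, 0, 0, 0, -1],
    [-0.15, -0.05, 0.5, 0, 0, 0, -1],
    [-0.2, -0.06, 0.5, 0, 0, 0, -1],
    [-0.2, -0.06, 0.5, 0, 0, 0, -1],
    [-0.1, 0, 0.5, 0, 0, 0, -1],
    [0, 0, 0.4, 0, 0, 0, -1]
  ]
}}

```text
time_s: 39.62
eef_pos: [506.6, 258.7, 220.0]
ee_rot: [-0.022, 0.979, 0.155, 0.131]
force: [-0.0, -0.1, -2.4]
grip_width: 0.2
```

Run:
```python
from h import *
c=cap('side'); save(c,'side2.png',(220,80,420,280),3)
delta(stand(65,10,74)+EX*1.5)
```

```text
pos [508.1 259.1 223.2] t 39.7 F [ 1.3 -0.   2.2] grip 0.196 j [0.26, 0.28, 1.59, 0.02, 1.0, 1.51] ('shift', [0.64, -13.36, -3.18])
```

View pics/side2.png

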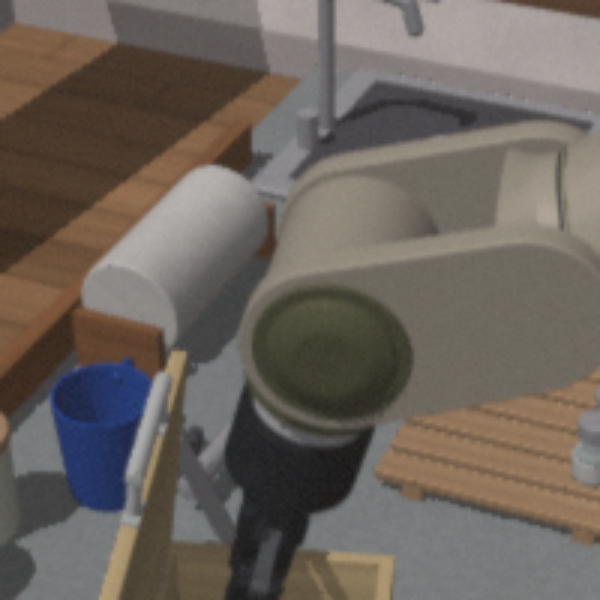

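Emit:
{"api": "play_rows", "payload": {
  "deltas": [
    [0, -0.5, 0, 0, 0, 0, -1],
    [0.04, -0.84, 0, 0, 0, 0, -1],
    [0.04, -0.84, 0, 0, 0, 0, -1],
    [0.04, -0.84, 0, 0, 0, 0, -1],
    [0.04, -0.84, 0, 0, 0, 0, -1],
    [0.04, -0.84, 0, 0, 0, 0, -1],
    [0.04, -0.84, 0, 0, 0, 0, -1],
    [0.04, -0.84, 0, 0, 0, 0, -1]
  ]
}}

```text
time_s: 40.33
eef_pos: [518.1, 2.0, 217.6]
ee_rot: [-0.022, 0.979, 0.155, 0.13]
force: [0.7, -0.4, -1.8]
grip_width: 0.202
```

Emit:
{"api": "play_rows", "payload": {
  "deltas": [
    [0.04, -0.84, 0, 0, 0, 0, -1],
    [0.04, -0.84, 0, 0, 0, 0, -1],
    [0.04, -0.84, 0, 0, 0, 0, -1],
    [0.04, -0.84, 0, 0, 0, 0, -1],
    [0.04, -0.84, 0, 0, 0, 0, -1],
    [0.04, -0.84, 0, 0, 0, 0, -1],
    [0.04, -0.84, 0, 0, 0, 0, -1],
    [0.06, -0.84, 0, 0, 0, 0, -1]
  ]
}}

```text
time_s: 41.0
eef_pos: [531.7, -266.8, 217.4]
ee_rot: [-0.022, 0.979, 0.155, 0.13]
force: [0.7, 0.3, -1.9]
grip_width: 0.196
```

Emit:
{"api": "play_rows", "payload": {
  "deltas": [
    [0.06, -0.26, -0.4, 0, 0, 0, -1],
    [0, 0, -0.7, 0, 0, 0, -1],
    [0, 0, -0.7, 0, 0, 0, -1],
    [0, 0, -0.6, 0, 0, 0, -1],
    [0, 0, -0.4, 0, 0, 0, -1],
    [0, 0, -0.15, 0, 0, 0, -1],
    [0, 0, 0, 0, 0, 0, -1],
    [0, 0, 0, 0, 0, 0, -1]
  ]
}}

```text
time_s: 41.67
eef_pos: [534.8, -275.9, 100.1]
ee_rot: [-0.021, 0.979, 0.155, 0.13]
force: [0.5, -1.2, -1.4]
grip_width: 0.196
```

Emit:
{"api": "play_rows", "payload": {
  "deltas": [
    [0, 0, -0.06, 0, 0, 0, -1],
    [0, 0, -0.03, 0, 0, 0, -1],
    [0, 0, 0, 0, 0, 0, -1]
  ]
}}

```text
time_s: 41.92
eef_pos: [535.0, -275.9, 97.0]
ee_rot: [-0.021, 0.979, 0.155, 0.131]
force: [-2.0, 1.0, 2.9]
grip_width: 0.199
```

Emit:
{"api": "play_rows", "payload": {
  "deltas": [
    [0, 0, -0.01, 0, 0, 0, -0.4],
    [0, 0, 0, 0, 0, 0, -0.3],
    [0, 0, 0, 0, 0, 0, -0.3],
    [-0.1, -0.03, 0.38, 0, 0, 0, -0.3],
    [-0.15, -0.05, 0.6, 0, 0, 0, -0.3],
    [-0.2, -0.05, 0.8, 0, 0, 0, -0.3],
    [-0.2, -0.05, 0.8, 0, 0, 0, -0.3],
    [-0.3, 0.7, 0.5, 0, 0, 0, -0.3]
  ]
}}

```text
time_s: 42.58
eef_pos: [497.0, -258.5, 221.8]
ee_rot: [-0.019, 0.979, 0.154, 0.132]
force: [1.9, -1.0, 0.9]
grip_width: 0.354
```

Emit:
{"api": "play_rows", "payload": {
  "deltas": [
    [-0.3, 0.8, 0.2, -0.1, 0.3, 0, 0],
    [-0.3, 0.8, 0.2, -0.1, 0.3, 0, 0],
    [-0.3, 0.8, 0.2, -0.1, 0.3, 0, 0],
    [-0.3, 0.8, 0, -0.1, 0.3, 0, 0],
    [-0.3, 0.8, 0, -0.1, 0.3, 0, 0],
    [-0.3, 0.8, 0, -0.1, 0.3, 0, 0],
    [-0.3, 0.8, 0, -0.1, 0.3, 0, 0],
    [0, 0, 0, 0, 0, 0, 0]
  ]
}}

```text
time_s: 43.25
eef_pos: [411.2, -26.7, 243.1]
ee_rot: [-0.003, 0.987, 0.159, 0.016]
force: [0.0, -1.0, 0.8]
grip_width: 0.5
```

```bash
cat > chk.py <<'E'
from h import *
import sys
print(sensors.sense()['eef_pos'].round(0),sensors.sense()['time_s'])
c=cap('top'); save(c,sys.argv[1],(180,160,520,340),2); W=cloud(c).reshape(-1,3); W=W[~np.isnan(W[:,0])]
for n,(x,y),r,lo,hi in(('77',(415,-385),50,52,66),('58',(519,-382),42,46,60),('39',(406,-280),32,42,75),('tin',(535,-276),40,80,94),('tinknob',(535,-276),25,100,115),('jar',(404,-196),28,72,90)):
    m=(W[:,2]>lo)&(W[:,2]<hi)&(np.hypot(W[:,0]-x,W[:,1]-y)<r); P=W[m]
    if len(P)<4: print(n,len(P)); continue
    (cx,cy),rr=cv2.minEnclosingCircle(P[:,:2].astype(np.float32)); L=R.from_euler('z',-2,degrees=True).apply([cx-S0[0],cy-S0[1],0])
    print(n,len(P),'ctr',round(cx,1),round(cy,1),'r',round(rr,1),'stand xy',L[:2].round(1),'zmed',np.median(P[:,2]).round(1),'zmax',P[:,2].max().round(1))
Q=inchest(W)
m=(Q[:,1]<-148)&(Q[:,1]>-175)&(abs(Q[:,0]-70)<40)&(Q[:,2]>140); print('knob',Q[m].mean(0).round(1))
m=(abs(Q[:,1])<42)&(Q[:,2]>305)&(Q[:,2]<330)&(Q[:,0]>20)&(Q[:,0]<160);print('bar',Q[m].mean(0).round(1))
m=(abs(Q[:,0])<50)&(abs(Q[:,1])<110)&(Q[:,2]>25)&(Q[:,2]<105);print('pts left in chest',m.sum())
E
python3 chk.py fin1.png
```

```text
[411. -27. 243.] 43.25
77 181 ctr 413.5 -385.5 r 40.9 stand xy [-57.5 -95.6] zmed 58.0 zmax 65.8
58 130 ctr 517.1 -382.5 r 30.6 stand xy [ 46.1 -96.2] zmed 53.8 zmax 59.6
39 139 ctr 402.7 -280.6 r 20.9 stand xy [-64.6   9.7] zmed 53.2 zmax 72.4
tin 341 ctr 531.4 -276.1 r 30.4 stand xy [64.2  9.6] zmed 90.0 zmax 94.0
tinknob 47 ctr 531.1 -276.8 r 9.7 stand xy [63.8  9. ] zmed 107.1 zmax 112.4
jar 118 ctr 400.9 -194.9 r 15.6 stand xy [-63.4  95.4] zmed 82.5 zmax 89.8
knob [  65.  -160.4  179.9]
bar [ 5.890e+01 -3.000e-01  3.192e+02]
pts left in chest 0
```

View pics/fin1.png

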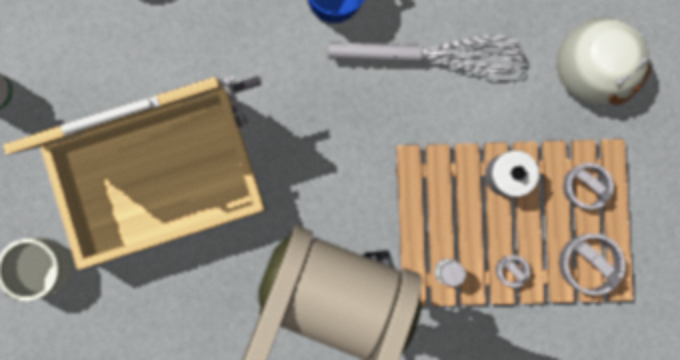

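Emit:
{"api": "play_rows", "payload": {
  "deltas": [
    [0, 0, 0, 0, 0, 0, 0],
    [0, 0, 0, 0, 0, 0, 0],
    [0, 0, 0, 0, 0, 0, 0],
    [0, 0, 0, 0, 0, 0, 0],
    [0, 0, 0, 0, 0, 0, 0],
    [0, 0, 0, 0, 0, 0, 0],
    [0, 0, 0, 0, 0, 0, 0],
    [0, 0, 0, 0, 0, 0, 0]
  ]
}}

```text
time_s: 43.97
eef_pos: [412.7, -31.0, 242.7]
ee_rot: [-0.003, 0.988, 0.157, 0.016]
force: [-0.3, -0.4, -1.1]
grip_width: 0.498
```

Emit:
{"api": "play_rows", "payload": {
  "deltas": [
    [0, 0, 0, 0, 0, 0, 0],
    [0, 0, 0, 0, 0, 0, 0],
    [0, 0, 0, 0, 0, 0, 0],
    [0, 0, 0, 0, 0, 0, 0],
    [0, 0, 0, 0, 0, 0, 0],
    [0, 0, 0, 0, 0, 0, 0],
    [0, 0, 0, 0, 0, 0, 0],
    [0, 0, 0, 0, 0, 0, 0]
  ]
}}

```text
time_s: 44.63
eef_pos: [412.7, -30.9, 242.8]
ee_rot: [-0.003, 0.988, 0.157, 0.016]
force: [-0.6, -0.3, -0.0]
grip_width: 0.504
```

Emit:
{"api": "play_rows", "payload": {
  "deltas": [
    [0, 0, 0, 0, 0, 0, 0],
    [0, 0, 0, 0, 0, 0, 0],
    [0, 0, 0, 0, 0, 0, 0],
    [0, 0, 0, 0, 0, 0, 0],
    [0, 0, 0, 0, 0, 0, 0],
    [0, 0, 0, 0, 0, 0, 0],
    [0, 0, 0, 0, 0, 0, 0],
    [0, 0, 0, 0, 0, 0, 0]
  ]
}}

```text
time_s: 45.3
eef_pos: [412.7, -30.9, 242.7]
ee_rot: [-0.003, 0.988, 0.157, 0.016]
force: [0.2, -0.4, 0.5]
grip_width: 0.497
```

```bash
python3 chk.py fin2.png
```

```text
[413. -31. 243.] 45.3
77 179 ctr 413.1 -385.6 r 40.9 stand xy [-57.9 -95.6] zmed 57.5 zmax 65.8
58 129 ctr 517.1 -382.8 r 30.9 stand xy [ 46.2 -96.5] zmed 54.0 zmax 60.0
39 137 ctr 402.7 -280.1 r 21.1 stand xy [-64.6  10.2] zmed 53.0 zmax 72.4
tin 337 ctr 532.3 -276.3 r 30.5 stand xy [65.   9.5] zmed 89.9 zmax 94.0
tinknob 49 ctr 531.3 -275.8 r 9.9 stand xy [64.1 10. ] zmed 107.8 zmax 113.3
jar 121 ctr 401.4 -194.6 r 15.8 stand xy [-62.9  95.7] zmed 82.2 zmax 87.4
knob [  65.  -160.1  179.6]
bar [5.880e+01 1.000e-01 3.193e+02]
pts left in chest 0
```

All stable and within limits; handing in.

```bash
python3 -c "
from rig import order; print(order.finish_job())"
```

```text
the job is handed in; nothing more can be done
None
```

The chest is empty, its lid is propped on the stay, and the job was handed in at about 45 s; it gave no verdict. The nest held three cutters (77, 58 and 39; the 96 was absent).

I opened the lid right back by its pull, flipped the stay past upright, and let the lid forward into the fork. Then I lifted out the three cutters, the spice jar and the flour tin, and stood them apart on the bamboo stand.

Last checks, from two overhead camera measurements about 2 s apart:
- **Lid and stay:** the pull was about 1.5 mm and the knob about 1 mm from where the propped pose puts them. That agrees with lid 1.449 and stay 1.940 within tolerance, and nothing moved between the two looks.
- **Things on the stand:** all five stood with their tops at the expected heights. The closest pair of centres was about 86 mm apart, and everything was well inside the stand's edges.
- **Chest:** no points were left inside it.
- **Knocked cutter:** neither check showed one out of place.
- **Small disagreement:** the overhead camera and the arm differed by 2 to 4 mm on where things stood, which is well within the margins.
- **Not measured:** I did not re-measure the whisk, cup, salt pig, mug and oil bottle. The arm felt no contact near them, and those in the last overhead view (the oil bottle only at its edge) looked to be in place.

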